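# Run a pipe offcut up the drilling jig and shut the keeper

### The arm

A 6-joint arm with a two-finger parallel gripper is mounted at the origin on the work surface. World frame = base frame: x ahead of the robot, y to its left, z up, the work surface at z = 0. Lengths are in m, angles in rad, forces in N, time in s.
With the tool pointing down it reaches from about 0.375 to 0.925 m from the base axis. Payload 5.7 kg.
Tool frame: the origin (TCP) lies midway between the tips of the shut fingers; the grasp point (between the pads) lies 19 mm behind it (ctrl.grip_depth is the distance from the TCP to the grasp point, in m); z points along the fingers, y is the direction in which the jaws open and shut (so a half turn about z gives the same grasp; the last joint's range is limited). The gripper opens to 88 mm and grips with 3 to 60 N. Pads are 20 mm wide; open, the fingers measure 115 mm over their backs; the gripper's body (75 mm by 178 mm) begins 61 mm behind the grasp point.
Start: joints at [-1.417, 0.359, 1.51, -0, 1.272, -0.115], TCP at [0.159, -0.578, 0.201] pointing down, gripper open.
Joint ranges: [-2.97, 2.97], [-1.01, 2.36], [0.21, 2.38], [-0.96, 4.11], [0.2, 2.71], [-2.98, 2.98]. Speed limits (rad/s): [2.39, 2.39, 3.14, 3.14, 3.14, 3.14].

### API

Orientations are given as a unit quaternion [x, y, z, w].
In Python, from plant import ctrl, imaging gives the robot as it stands.
- The arm moves only by the tool drive_tool, never from a script. Its argument "targets" is text: rows parted by semicolons, each of 7 numbers parted by spaces: the closure, from 0 (fully open) to 1 (shut), then the shift along the tool's x, y, z in units of 0.12 m (1.0 is 0.12 m), then the turn, a rotation vector about the tool's x, y, z in units of pi rad (1.0 is pi rad). In form: hand x y z rx ry rz; .... A call has 1 to 5 rows; each row is the pose to reach, as a shift and turn from the pose commanded when the call began, along the tool's axes at that moment, turning the shorter way round; what a row does not reach only later rows make up. A row lasts 1/10 s, in which the tool goes at most 50 mm and 8.59 degrees, less where a joint would pass 70% of its speed; a pose out of reach is approached as far as the arm can. A call with a number of a shift or a turn outside -1 to 1 is refused whole. A call with a gripper value outside its range is refused whole. The fingers move at their own pace and stop on an object; "squeeze" is the grip in N (left out, the last holds). Time passes only in rows, so rows that repeat a pose let the fingers close. It gives the time, the measured TCP pose, the force and the opening at its end, in the units of the state.
- ctrl.state(): the state, without advancing time (a new reading comes with each control period).
- imaging.capture(name): name is "scene" or "side" or "wrist"; returns a dict with "pixels" (384x512x3 uint8, red, green, blue), "camera_matrix" (3x3 intrinsics, pixels), "position" and "rotation" of the camera in the world. Camera axes: x right, y up, looking along -z (the intrinsics and any distortion apply to the point x, -y, -z); pixel columns grow to the right and rows downward; lengths in m; the calibration is good to about 2 mm. A picture is of the moment at which its call begins. There is no depth.
- ctrl.finish_job(): hands the job in, once; it reports no verdict.
Trained networks look in the newest picture that a camera, given by its name, has taken for a name from the list of things; names that differ only in an ending like _2 or _b are one class to them, and where a whole thing is asked for, a point or a joint stands for the part that bears it (a point fixed in the world has none). Each returns a list of dicts, best first, with "confidence" (0 to 1); they miss things now and then, are a little off and sometimes report something else, mostly with a low value. They report only what shows in the picture. A call takes as long as a camera call. They do not tell look-alikes from the thing itself.
- imaging.masks_of(camera, query): "region" (384x512 bool, what is visible of it) and "rect" ([left, top, right, bottom] in pixels, round what is visible of it).
The state is a dict: "time": time; "q": joint angles; "joint_vel": joint speeds; "joint_efforts": joint torques, N m; "tool_pos": TCP position; "eef_rot": TCP orientation; "contact_force": force on the tool from outside, world axes, zero at the start; "wrist_torque": the same for the moment, N m; "finger_gap": opening from 0.0 (shut) to 1.0 (fully open).
Only numpy, scipy, OpenCV 4.12 (cv2) and the standard library are available. Lean on these libraries where they do the work, as an engineer would, in place of code of your own. Each camera call takes 0.05 s, during which the arm holds its last target.

### The job

Push the pipe offcut that lies in the low end of the jig's sloped gutter up over the crest until it rests against the end stop at the top, rolling it along in the gutter without lifting it and bringing it gently to the stop. Then push the wooden keeper bar fully shut across the gutter behind it, so that the pipe cannot roll back. Leave the other things on the jig and the bench where they are.

Things in the scene. Friction and masses are not known exactly. Their poses are not given: they have to be found in the camera images.
- jig: Plywood drilling jig, fixed to the bench, turned up to about 30 degrees. Base board 220 (x) x 420 (y) x 18 mm; origin at the centre of its underside, on the bench; z up. The gutter runs along its y axis at x = 0 and climbs towards +y: floor height 40 mm at y = -150, 74 mm at the crest (y = +90), then dips to 68 mm at the end stop (y = +150), a cradle where the pipe stays by itself.
- ramp: The sloped part of the gutter, fixed in the jig, 8 degrees steep, 242 mm long to the crest. Floor 66 mm wide between 10 mm thick side walls that stand only 15 mm above it all along; a lip 12 mm high, 12 mm thick closes the low end. Origin at the middle of the floor's low end, at the lip (jig 0, -150, 40 mm); y up the slope, z square to the floor.
- pipe: The pipe offcut, bright slippery steel (friction about 0.35) with dark ends, 50 mm diameter, 60 mm long, 180 to 340 g. Origin at its centre, x along its axis (across the gutter); it rolls. It starts lying across the gutter against the low lip (centre at jig y = -132 mm, 68 mm above the bench). At rest against the end stop its centre is at jig y = 125 mm, 96 mm above the bench.
- keeper (a joint): Angle (rad) of the keeper, a dark wooden bar that swings level just above the gutter walls. 0 = fully shut at its limit, lying across the gutter (jig -x direction); it opens anticlockwise seen from above, pointing down the gutter (-y) at 1.57, then outward; limit 2.5. Starts open at 1.8 to 2.4; light friction (0.3 N at its tip); stays where it is left.
- hinge_axis (a point): Point on the keeper's upright hinge axis, at the bar's mid-height: jig x = +50, y = +89, z = 102 mm, outside the +x wall on an 18 mm post. The bar is 12 mm wide and 22 mm tall (91 to 113 mm above the bench) and reaches 102 mm from this axis.
- keeper_tip (a point): Middle of the end face of the keeper's free end, at the bar's mid-height, 102 mm from the hinge axis.
- stop_face (a point): Centre of the end stop's face, at the height of the resting pipe's axis (jig 0, 150, 96 mm). The stop is 86 mm wide, its top 112 mm above the bench. A 12 mm square post, which the shut keeper lies beside, stands outside the -x wall at jig x = -50, y = 102 mm, up to 113 mm.
- stub: Bystander: short steel tube standing upright on the jig's board, 35 mm diameter, 50 mm tall. Origin at its underside.
- offcut: Bystander: light wooden block on the jig's board, 34 x 60 x 30 mm. Origin at its underside.
- cap: Bystander: turned wooden post cap on the jig's board, 40 mm diameter, 28 mm tall. Origin at its underside.
- glue: Bystander: white glue bottle on the bench, 60 mm diameter, 170 mm tall. Origin at its underside.
- hammer: Bystander: hammer lying on the bench, about 280 mm long.
- mug: Bystander: white mug on the bench, 80 mm diameter, 90 mm tall. Origin at its underside.
- tape: Bystander: grey tape measure on the bench, 70 x 35 x 65 mm. Origin at its underside.
Not all that is in view belongs to the job. What is shaped like the pipe but blue or pink is not meant.

How it is judged:
By the outcome, as a careful person would: the job done as asked, in the order asked, and still so for the second after the job is handed in, with the robot touching nothing.
It also fails if it takes over 54 s, if anything falls off the work surface, if the arm or the gripper's body presses on something with over 40 N, if the wrist force passes 120 N, or if a joint passes its speed limit or range.

## Working session

There is one attempt and no reset: what is moved stays moved. The work goes in short steps, Python scripts to look and compute and a tool call to move; the robot and the scene stay as the last step left them, time stands still between calls to the robot, and variables do not carry over. Pictures are saved under pics/ and viewed, and the job is handed in when it is done.

Besides the shell and the picture viewer there is one more tool, called after "Emit:" as name(argument=value, ...) on one line, values as JSON. drive_tool: Moves the arm, as the interface text tells. Shifts and turns lie within -1 to 1; 1 stands for 0.12 m of shift or pi rad of turn. Its arguments: {"type":"object","properties":{"targets":{"type":"string"},"squeeze":{"type":"number"}},"required":["targets"]}

```bash
ls; mkdir -p pics
python3 - <<'E'
from plant import ctrl, imaging
import cv2
for n in ("scene","side","wrist"):
    c=imaging.capture(n); cv2.imwrite(f"pics/{n}0.png",c["pixels"][:,:,::-1]); print(n,c["camera_matrix"],c["position"],c["rotation"])
    print([k for k in c])
print(ctrl.state())
E
```

```text
pics
scene [[372.93827132   0.         258.24859556]
 [  0.         372.93827132 191.31062634]
 [  0.           0.           1.        ]] [1.40910537 0.12611994 0.93286274] [0.25276783 0.27959523 0.70452928 0.60130976]
['pixels', 'camera_matrix', 'position', 'rotation']
side [[440.35574753   0.         254.29848901]
 [  0.         440.35574753 186.46586341]
 [  0.           0.           1.        ]] [ 0.37599605 -1.22586097  1.19588982] [ 0.4101216  -0.03857368 -0.06986459  0.90853249]
['pixels', 'camera_matrix', 'position', 'rotation']
wrist [[289.39060313   0.         258.59153999]
 [  0.         289.39060313 192.47699625]
 [  0.           0.           1.        ]] [ 0.23117177 -0.55771641  0.38304372] [-0.10872089  0.08335051 -0.59999911  0.78818369]
['pixels', 'camera_matrix', 'position', 'rotation']
{'time': 0.15, 'q': array([-1.41708443e+00,  3.59329740e-01,  1.51117394e+00,  2.59874656e-05,
        1.27249254e+00, -1.15112558e-01]), 'joint_vel': array([ 0.00118362, -0.00304033, -0.00281551,  0.00037045,  0.00198802,
        0.00160415]), 'joint_efforts': array([ 8.40455396e-04, -5.15754676e+01, -2.71007198e+01,  6.74711913e-02,
        3.05725727e-02, -8.53344181e-05]), 'tool_pos': array([ 0.1592686 , -0.57790029,  0.20081232]), 'eef_rot': array([ 9.90980537e-01,  1.34004036e-01, -1.12845395e-06, -7.01892060e-04]), 'contact_force': array([ 0.57909969, -0.58351545,  0.6498595 ]), 'wrist_torque': array([-0.02382259,  0.00269689,  0.04519373]), 'finger_gap': 1.0020567315093716}
```

View pics/scene0.png

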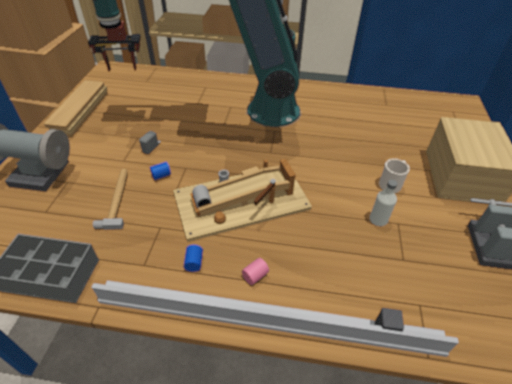

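View pics/side0.png

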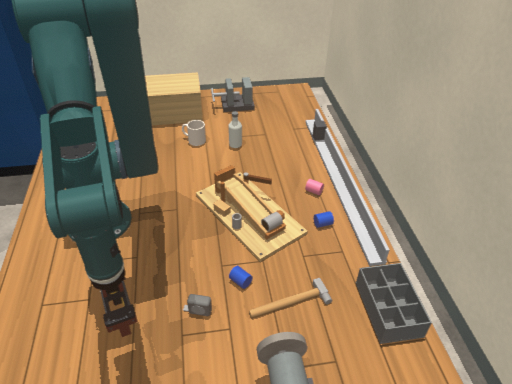

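View pics/wrist0.png

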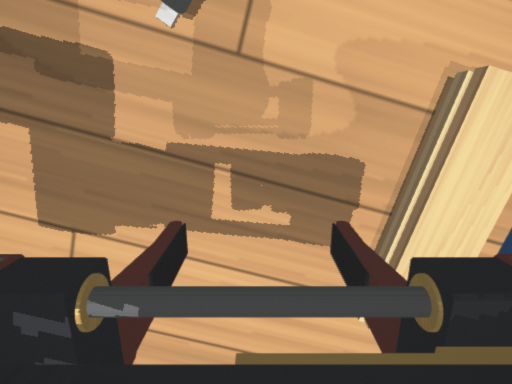

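```bash
cat > h.py <<'E'
import numpy as np, cv2
from scipy.spatial.transform import Rotation as R
from plant import ctrl, imaging
def P(c): return np.array(c["camera_matrix"]),np.array(c["position"]),R.from_quat(c["rotation"]).as_matrix()
def proj(c,X):
    K,p,r=P(c); v=(np.atleast_2d(X)-p)@r; v=v*[1,-1,-1]; u=v@K.T; return u[:,:2]/u[:,2:]
def unproj(c,uv,z):
    K,p,r=P(c); d=np.linalg.solve(K,[uv[0],uv[1],1])*[1,-1,-1]; d=r@d; return p+d*(z-p[2])/d[2]
def jigT(x,y,th):
    c,s=np.cos(th),np.sin(th)
    return lambda J: np.c_[np.atleast_2d(J)[:,:2]@np.array([[c,s],[-s,c]])+[x,y],np.atleast_2d(J)[:,2]]
E
python3 - <<'E'
from h import *
for n,b in (("scene",(160,140,330,250)),("side",(180,150,320,265))):
    c=imaging.capture(n); im=c["pixels"][b[1]:b[3],b[0]:b[2],::-1]
    cv2.imwrite(f"pics/{n}1.png",cv2.resize(im,None,fx=4.7,fy=4.7,interpolation=cv2.INTER_CUBIC))
    for q in("jig","pipe","keeper","keeper_tip","stub","offcut","cap","ramp"):
        print(n,q,[(round(m["confidence"],2),[int(v) for v in m["rect"]]) for m in imaging.masks_of(n,q)][:3])
    if n=="scene":
        for uv in [(176,191),(187,239),(311,209),(285,165)]: print(uv,unproj(c,uv,0.018).round(3))
    else:
        for uv in [(197,190),(262,254),(305,230),(238,170)]: print(uv,unproj(c,uv,0.018).round(3))
E
```

```text
scene jig [(0.88, [174, 159, 312, 243]), (0.29, [377, 156, 407, 190])]
scene pipe [(0.79, [241, 258, 269, 284]), (0.78, [181, 244, 202, 271]), (0.69, [152, 161, 169, 179])]
scene keeper [(0.65, [370, 178, 396, 223]), (0.5, [252, 178, 276, 203])]
scene keeper_tip [(0.65, [254, 181, 276, 206])]
scene stub [(0.71, [369, 180, 394, 224])]
scene offcut []
scene cap [(0.54, [214, 212, 225, 222])]
scene ramp [(0.85, [191, 171, 269, 215]), (0.43, [172, 157, 311, 242])]
(176, 191) [ 0.57  -0.266  0.018]
(187, 239) [ 0.76  -0.172  0.018]
(311, 209) [0.575 0.194 0.018]
(285, 165) [0.374 0.088 0.018]
side jig [(0.67, [196, 167, 307, 261])]
side pipe [(0.78, [257, 214, 283, 233]), (0.67, [304, 178, 325, 194]), (0.65, [315, 212, 333, 226])]
side keeper [(0.64, [241, 173, 272, 185])]
side keeper_tip [(0.71, [180, 118, 205, 145]), (0.68, [240, 170, 271, 187])]
side stub []
side offcut [(0.6, [244, 171, 270, 186]), (0.59, [216, 198, 227, 216]), (0.36, [226, 181, 285, 238])]
side cap []
side ramp [(0.71, [226, 180, 285, 234]), (0.42, [241, 172, 273, 184])]
(197, 190) [0.373 0.105 0.018]
(262, 254) [ 0.574 -0.259  0.018]
(305, 230) [ 0.748 -0.171  0.018]
(238, 170) [0.552 0.207 0.018]
```

View pics/scene1.png

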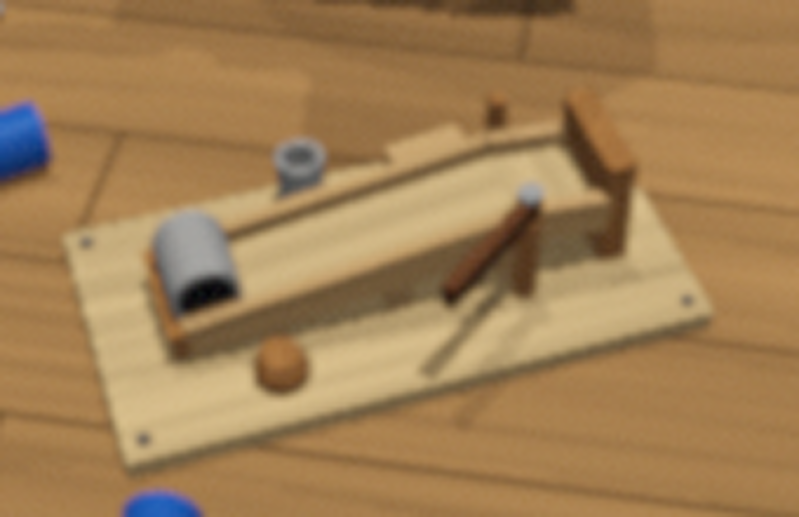

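View pics/side1.png

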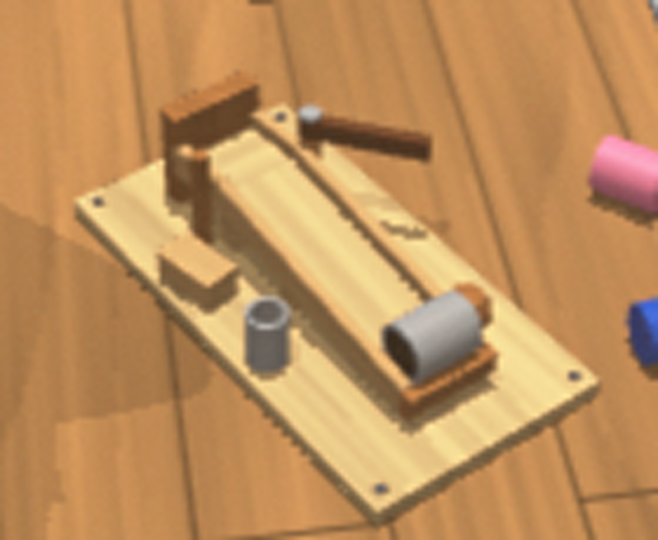

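```bash
cat > fit.py <<'E'
from h import *
from scipy.optimize import least_squares
s=imaging.capture("scene"); d=imaging.capture("side")
S=lambda u,v:(u/4.7+160-.4,v/4.7+140-.4); D=lambda u,v:(u/4.7+180-.4,v/4.7+150-.4)
t=.018
A=[(s,(-.11,-.21,t),S(65,237)),(s,(.11,-.21,t),S(129,457)),(s,(.11,.21,t),S(712,310)),
(d,(-.11,.21,t),D(76,200)),(d,(-.11,-.21,t),D(378,510)),(d,(.11,-.21,t),D(598,380)),(d,(.11,.21,t),D(283,104)),
(s,(.05,.089,.113),S(530,190)),(d,(.05,.089,.113),D(311,112)),
(s,(-.043,.150,.112),S(570,92)),(s,(.043,.150,.112),S(610,170)),(d,(-.043,.15,.112),D(168,118)),(d,(.043,.15,.112),D(258,80))]
f=lambda p:np.concatenate([proj(c,jigT(*p)(J))[0]-uv for c,J,uv in A])
r=least_squares(f,(.56,-.03,.5),loss="soft_l1"); p=r.x
print(p,np.degrees(p[2])); print(r.fun.reshape(-1,2).round(1))
T=jigT(*p)
segs=[]
def poly(L): segs.extend(zip(L[:-1],L[1:]))
poly([(-.11,-.21,t),(.11,-.21,t),(.11,.21,t),(-.11,.21,t),(-.11,-.21,t)])
for x in(-.033,.033,-.043,.043): poly([(x,-.15,.055),(x,.09,.089),(x,.15,.083)])
poly([(-.043,.15,.112),(.043,.15,.112)])
poly([(-.03,-.132,.093),(.03,-.132,.093)]); poly([(-.05,.102,.02),(-.05,.102,.113)]);poly([(.05,.089,.02),(.05,.089,.113)])
if __name__=="__main__":
  import sys
  for n,c,b in (("scene",s,(160,140,330,250)),("side",d,(180,150,320,265))):
    im=cv2.resize(c["pixels"][b[1]:b[3],b[0]:b[2],::-1],None,fx=4.7,fy=4.7,interpolation=cv2.INTER_CUBIC)
    for a,e in segs:
        q=((proj(c,T([a,e]))-[b[0],b[1]]+.4)*4.7).astype(int); cv2.line(im,tuple(map(int,q[0])),tuple(map(int,q[1])),(0,255,0),1)
    for th in np.arange(1.6,2.5,.1):
        q=((proj(c,T([(.05-.102*np.cos(th),.089-.102*np.sin(th),.102)]))-[b[0],b[1]]+.4)*4.7)[0].astype(int); cv2.circle(im,tuple(map(int,q)),3,(255,0,255),-1)
    cv2.imwrite(f"pics/{n}2.png",im)
E
python3 fit.py
```

```text
[ 0.56016605 -0.03993127  0.48926527] 28.032835021962256
[[ 0.1 -1.1]
 [-0.2  0.9]
 [ 1.  -0.2]
 [-0.7 -0.1]
 [-0.5  0.4]
 [ 0.5 -0.1]
 [ 0.1 -0.4]
 [ 0.6  0.8]
 [-0.3  0.8]
 [-0.9 -0.4]
 [ 0.5 -0.3]
 [ 1.1  0.7]
 [ 0.3  0.4]]
```

View pics/scene2.png

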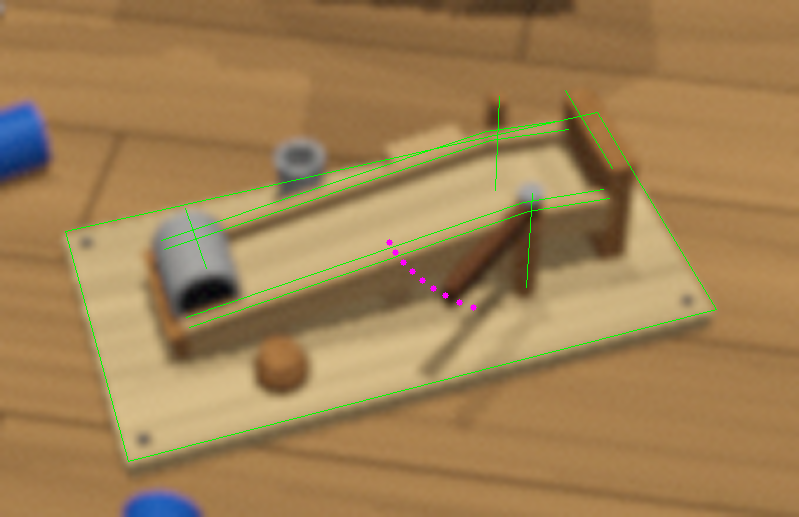

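View pics/side2.png

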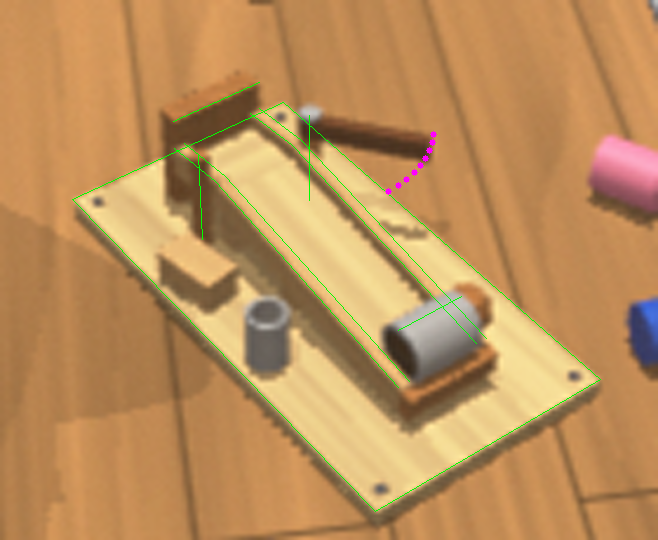

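```bash
cat >> h.py <<'E'
JP=(0.56017,-0.03993,0.48927)
def T(J): return jigT(*JP)(J)
Rd=R.from_matrix(np.array([[np.cos(JP[2]),np.sin(JP[2]),0],[np.sin(JP[2]),-np.cos(JP[2]),0],[0,0,-1]]))
def tojig(w):
    c,s=np.cos(JP[2]),np.sin(JP[2]); d=np.array(w[:2])-JP[:2]; return np.array([c*d[0]+s*d[1],-s*d[0]+c*d[1],w[2]])
def show():
    st=ctrl.state(); print("t",round(st["time"],2),"jig mm",(tojig(st["tool_pos"])*1000).round(1),"F",st["contact_force"].round(1),"gap mm",round(st["finger_gap"]*88,1),"roterr",(Rd.inv()*R.from_quat(st["eef_rot"])).as_rotvec().round(4)); return st
def plan(*J):
    """jig-frame TCP targets in mm -> rows"""
    st=show(); r=R.from_quat(st["eef_rot"]); rv=(r.inv()*Rd).as_rotvec()/np.pi
    for j in J:
        w=T(np.array(j)/1000)[0]; print(j,"->",(r.inv().apply(w-st["tool_pos"])/.12).round(3),"rot",rv.round(4))
def snap(n,name,b=None,f=4,marks=()):
    c=imaging.capture(n); b=b or (0,0,512,384)
    im=cv2.resize(c["pixels"][b[1]:b[3],b[0]:b[2],::-1],None,fx=f,fy=f,interpolation=cv2.INTER_CUBIC)
    for m in marks:
        q=(proj(c,T(np.array(m)/1000))[0]-[b[0],b[1]]+.5)*f; cv2.drawMarker(im,(int(q[0]),int(q[1])),(0,255,0),cv2.MARKER_CROSS,8,1)
    cv2.imwrite(f"pics/{name}.png",im); return c
E
python3 - <<'E'
from h import *
s=imaging.capture("scene")
print("grinder",unproj(s,(35,185),.0).round(2),"wood L",unproj(s,(60,130),0).round(2),unproj(s,(100,90),0).round(2))
print(T([[0,-.132,.2]]))
plan((0,-132,200),(0,-132,140))
E
```

```text
grinder [ 0.61 -0.76 -0.  ] wood L [ 0.3  -0.84  0.  ] [-0.02 -0.82  0.  ]
[[ 0.62220758 -0.15644326  0.2       ]]
t 1.2 jig mm [-606.9 -287.   201.4] F [ 1.4 -0.1  1.3] gap mm 88.1 roterr [1.000e-04 0.000e+00 2.205e-01]
(0, -132, 200) -> [ 4.653 -2.366  0.012] rot [-0.     -0.     -0.0702]
(0, -132, 140) -> [ 4.653 -2.366  0.512] rot [-0.     -0.     -0.0702]
```

Emit:
drive_tool(targets="0 0.35 -0.18 0 0 0 -0.03; 0 0.7 -0.36 0 0 0 -0.07; 0 1 -0.5 0 0 0 -0.07")

```text
time: 1.5
tool_pos: [0.26, -0.4871, 0.2014]
eef_rot: [0.97, 0.243, 0.0, -0.0]
contact_force: [0.4, 0.2, 0.2]
finger_gap: 1.004
```

```bash
python3 -c "
from h import *
plan((0,-132,140))"
```

```text
t 1.5 jig mm [-475.1 -253.6  201.4] F [0.4 0.2 0.2] gap mm 88.4 roterr [ 0.0006  0.0005 -0.0022]
(0, -132, 140) -> [ 3.961 -1.005  0.514] rot [-0.0002 -0.0002  0.0007]
```

Emit:
drive_tool(targets="0 0.35 -0.1 0 0 0 0; 0 0.7 -0.18 0 0 0 0; 0 1 -0.25 0 0 0 0")

```text
time: 1.8
tool_pos: [0.3523, -0.4043, 0.2016]
eef_rot: [0.97, 0.242, 0.0, 0.0]
contact_force: [0.1, 0.1, 0.1]
finger_gap: 0.999
```

Emit:
drive_tool(targets="0 0.35 -0.1 0 0 0 0; 0 0.7 -0.18 0 0 0 0; 0 1 -0.25 0 0 0 0")

```text
time: 2.1
tool_pos: [0.4442, -0.3215, 0.2017]
eef_rot: [0.97, 0.242, 0.0, 0.0]
contact_force: [0.4, -0.2, -0.4]
finger_gap: 1.0
```

Emit:
drive_tool(targets="0 0.35 -0.1 0 0 0 0; 0 0.7 -0.18 0 0 0 0; 0 1 -0.25 0 0 0 0; 0 1 -0.25 0 0 0 0")

```text
time: 2.5
tool_pos: [0.5379, -0.2373, 0.2015]
eef_rot: [0.97, 0.244, 0.001, -0.0]
contact_force: [-0.3, -0.6, 0.4]
finger_gap: 0.999
```

```bash
python3 -c "
from h import *
plan((0,-132,140))"
```

```text
t 2.5 jig mm [-112.4 -163.7  201.5] F [-0.3 -0.6  0.4] gap mm 87.9 roterr [-0.0002  0.0022 -0.0035]
(0, -132, 140) -> [ 0.936 -0.261  0.515] rot [ 0.0001 -0.0007  0.0011]
```

Emit:
drive_tool(targets="0 0.35 -0.1 0.1 0 0 0; 0 0.7 -0.2 0.1 0 0 0.001; 0 0.936 -0.261 0.2 0 0 0.001; 0 0.936 -0.261 0.25 0 0 0.001")

```text
time: 2.9
tool_pos: [0.621, -0.1578, 0.1706]
eef_rot: [0.97, 0.242, 0.0, -0.0]
contact_force: [0.3, -0.4, -0.2]
finger_gap: 1.0
```

```bash
python3 -c "
from h import *
plan((0,-132,140),(0,-132,59))
snap('scene','scene3',(160,110,330,250),4.5,[(0,-132,140)])
snap('side','side3',(200,130,330,265),4.3)
snap('wrist','wrist3',None,1.5,[(-30,-132,93),(30,-132,93),(0,-132,93),(0,-132,140)])"
```

```text
t 2.9 jig mm [  -1.7 -132.6  170.6] F [ 0.3 -0.4 -0.2] gap mm 88.0 roterr [0.0004 0.001  0.0008]
(0, -132, 140) -> [ 0.014 -0.005  0.255] rot [-0.0001 -0.0003 -0.0003]
(0, -132, 59) -> [ 0.014 -0.005  0.93 ] rot [-0.0001 -0.0003 -0.0003]
```

View pics/scene3.png

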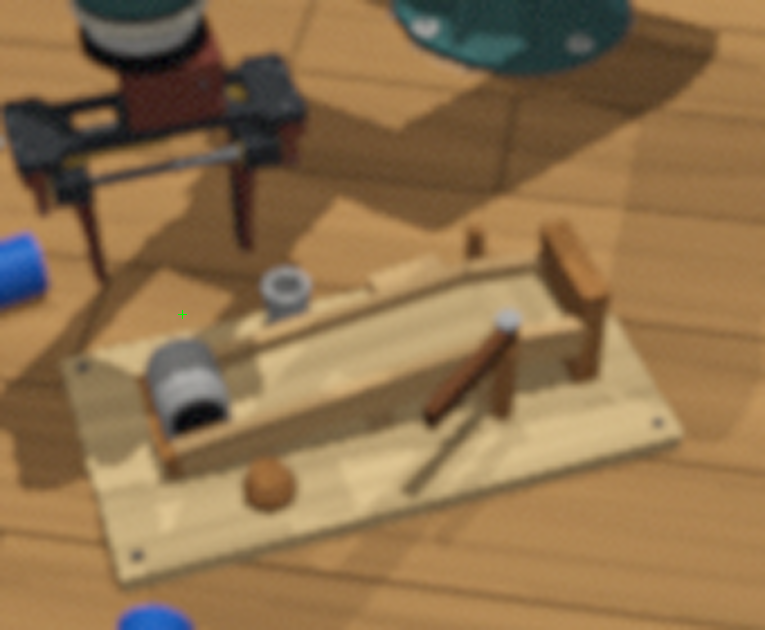

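View pics/side3.png

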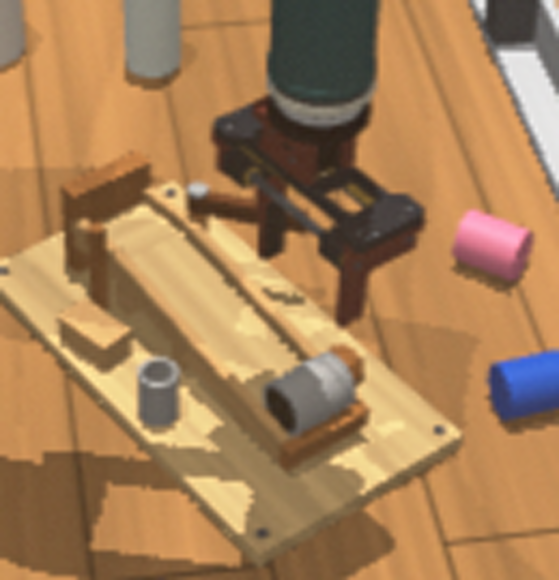

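View pics/wrist3.png

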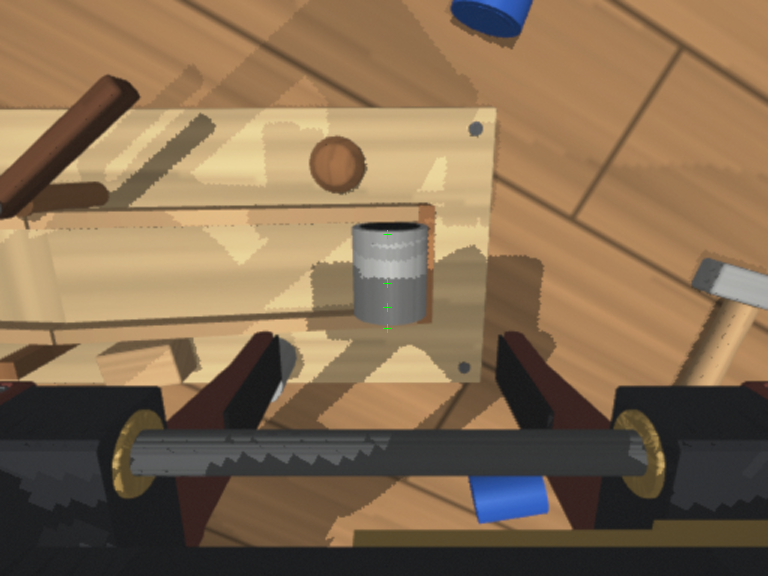

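Emit:
drive_tool(targets="0 0.014 -0.005 0.3 0 0 0; 0 0.014 -0.005 0.55 0 0 0; 0 0.014 -0.005 0.8 0 0 0; 0 0.014 -0.005 0.91 0 0 0; 0 0.014 -0.005 0.91 0 0 0")

```text
time: 3.55
tool_pos: [0.6183, -0.1591, 0.0609]
eef_rot: [0.971, 0.24, -0.002, -0.001]
contact_force: [-0.4, 0.8, 0.4]
finger_gap: 0.999
```

```bash
python3 -c "
from h import *
plan((0,-132,60))
snap('scene','scene4',(160,110,330,250),4.5)
snap('side','side4',(200,130,330,265),4.3)"
```

```text
t 3.55 jig mm [  -4.7 -132.5   60.9] F [-0.4  0.8  0.4] gap mm 87.9 roterr [ 0.0027 -0.0026  0.0051]
(0, -132, 60) -> [ 0.04  -0.005  0.007] rot [-0.0009  0.0008 -0.0016]
```

View pics/scene4.png

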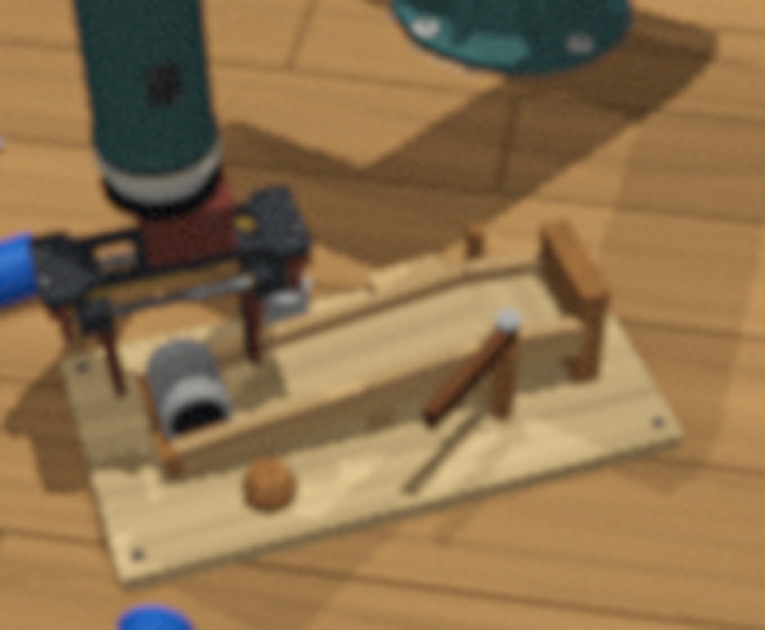

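View pics/side4.png

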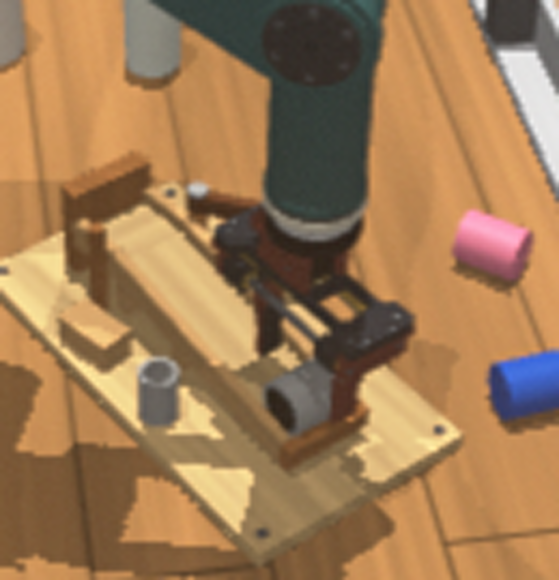

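```bash
python3 -c "
from h import *
st=show()
for n,b,f in (('scene',(160,110),4.5),('side',(200,130),4.3)):
    c=imaging.capture(n)
    for j in ((-4.7,-132-50,61),(-4.7,-132+50,61),(-34,-132,68),(34,-132,68),(0,-132,93)):
        print(n,j,((proj(c,T(np.array(j)/1000))[0]-b+.5)*f).round())
print(st['joint_vel'].round(3))
show()"
```

```text
t 3.65 jig mm [  -2.7 -134.    63.4] F [ 0.3 -0.1 -0. ] gap mm 88.1 roterr [-0.001   0.0008  0.0045]
scene (-4.7, -182, 61) [121. 406.]
scene (-4.7, -82, 61) [259. 374.]
scene (-34, -132, 68) [180. 356.]
scene (34, -132, 68) [203. 422.]
scene (0, -132, 93) [188. 363.]
side (-4.7, -182, 61) [341. 439.]
side (-4.7, -82, 61) [265. 369.]
side (-34, -132, 68) [275. 412.]
side (34, -132, 68) [339. 377.]
side (0, -132, 93) [308. 373.]
[ 0.008 -0.016 -0.016  0.001 -0.004  0.001]
t 3.75 jig mm [  -1.9 -134.3   64.2] F [-0.6  0.2  1.1] gap mm 88.0 roterr [-0.0023  0.0021  0.0041]
```

Emit:
drive_tool(targets="0.3 0.02 0 0 0 0 0; 0.3 0.02 0 0 0 0 0; 0.3 0.02 0 0 0 0 0; 0.3 0.02 0 0 0 0 0", squeeze=3)

```text
time: 4.15
tool_pos: [0.6226, -0.1573, 0.0625]
eef_rot: [0.971, 0.241, 0.0, 0.0]
contact_force: [-0.1, 1.0, 0.1]
finger_gap: 0.709
```

```bash
python3 -c "
from h import *
plan((0,-132,60))
g=ctrl.state(); j=tojig(g['tool_pos'])*1000; h=g['finger_gap']*44+6.7
M=[(j[0],j[1]-h,j[2]),(j[0],j[1]+h,j[2])]
snap('scene','scene5',(160,110,330,250),4.5,M)
snap('side','side5',(200,130,330,265),4.3,M)
snap('wrist','wrist5',None,1.5)"
```

```text
t 4.15 jig mm [  -0.  -132.9   62.5] F [-0.1  1.   0.1] gap mm 62.4 roterr [-0.0001  0.0002  0.0034]
(0, -132, 60) -> [ 0.    -0.008  0.021] rot [ 0.     -0.0001 -0.0011]
```

View pics/scene5.png

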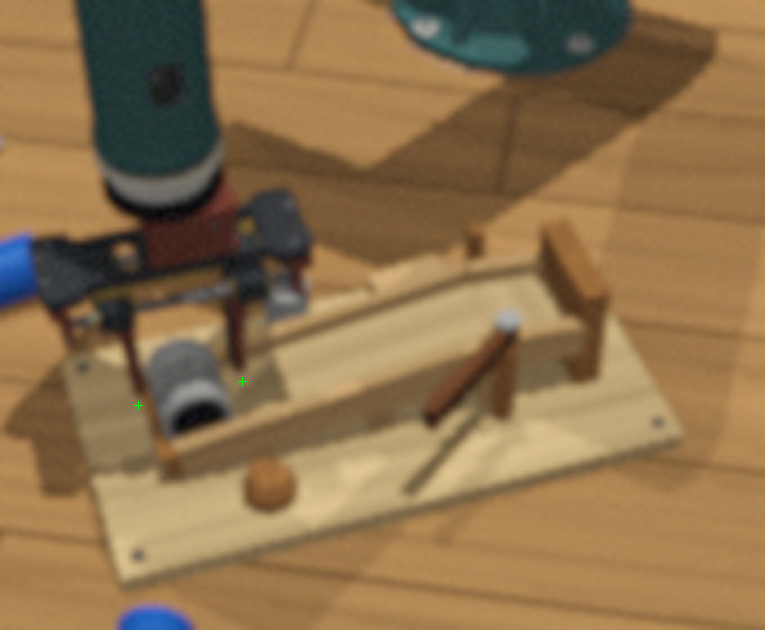

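View pics/side5.png

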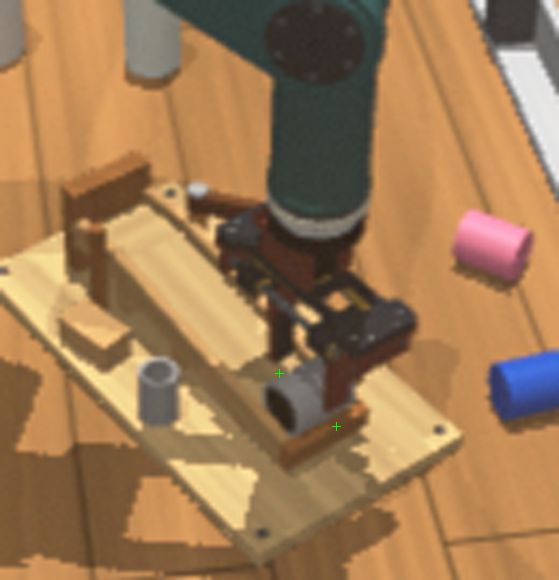

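View pics/wrist5.png

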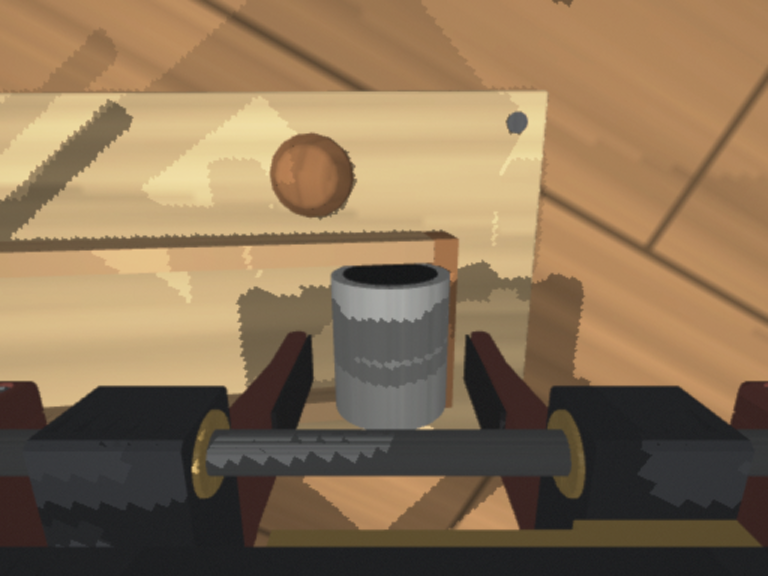

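```bash
python3 -c "
from h import *
st=show(); c=imaging.capture('wrist'); r=R.from_quat(st['eef_rot'])
h=st['finger_gap']*.044
for dz in (0,-.01,-.019,-.03):
  for x in (-.01,.01):
    print(dz,x,(1.5*proj(c,[st['tool_pos']+r.apply([x,y,dz]) for y in(-h,h)])).round())
"
```

```text
t 4.3 jig mm [  -0.2 -132.9   62.3] F [1.2 0.4 0.3] gap mm 61.5 roterr [ 0.0002 -0.      0.0036]
0 -0.01 [[321. 359.]
 [456. 359.]]
0 0.01 [[319. 318.]
 [458. 318.]]
-0.01 -0.01 [[318. 369.]
 [459. 369.]]
-0.01 0.01 [[316. 326.]
 [461. 326.]]
-0.019 -0.01 [[315. 378.]
 [463. 378.]]
-0.019 0.01 [[312. 333.]
 [465. 333.]]
-0.03 -0.01 [[310. 392.]
 [467. 392.]]
-0.03 0.01 [[307. 344.]
 [470. 344.]]
```

Emit:
drive_tool(targets="0.3 0 0 0.02 0 0 0; 0.3 0 0 0.05 0 0 0; 0.3 0 0 0.07 0 0 0; 0.3 0 0 0.07 0 0 0")

```text
time: 4.75
tool_pos: [0.622, -0.1572, 0.0532]
eef_rot: [0.971, 0.24, -0.0, -0.0]
contact_force: [-0.6, -0.9, -0.6]
finger_gap: 0.703
```

```bash
python3 -c "
from h import *
plan((0,-132,60))
g=ctrl.state(); j=tojig(g['tool_pos'])*1000; h=g['finger_gap']*44+6.7
M=[(j[0],j[1]-h,j[2]),(j[0],j[1]+h,j[2])]
snap('scene','scene6',(175,170,235,220),12,M)
snap('side','side6',(245,190,305,240),12,M)"
```

```text
t 4.75 jig mm [  -0.6 -132.6   53.2] F [-0.6 -0.9 -0.6] gap mm 61.8 roterr [ 0.001  -0.0007  0.0038]
(0, -132, 60) -> [ 0.005 -0.005 -0.057] rot [-0.0003  0.0002 -0.0012]
```

View pics/scene6.png

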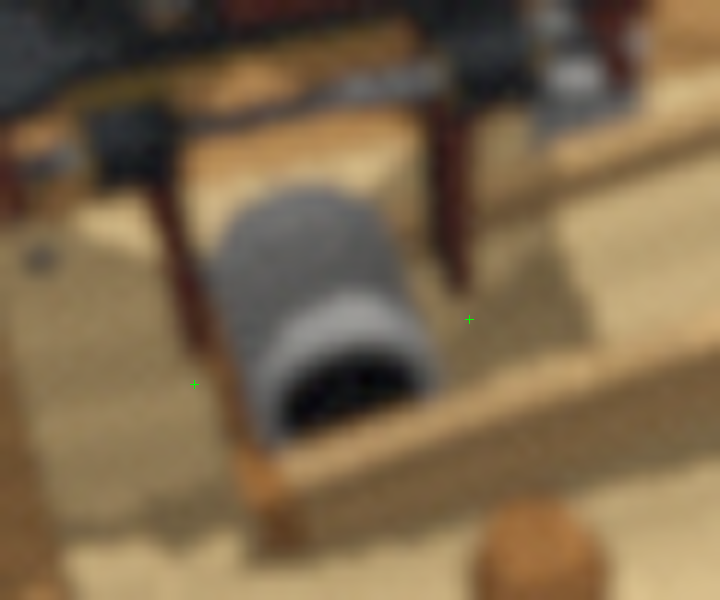

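View pics/side6.png

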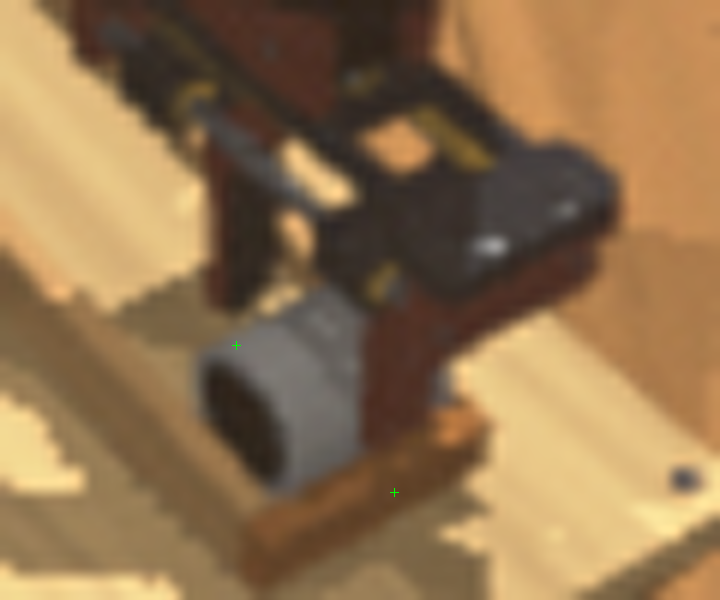

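Emit:
drive_tool(targets="0.3 0 0 0.02 0 0 0; 0.3 0 0 0.04 0 0 0; 0.3 0 -0.02 0.04 0 0 0; 0.3 0 -0.04 0.04 0 0 0; 0.3 0 -0.06 0.04 0 0 0")

```text
time: 5.35
tool_pos: [0.6194, -0.1511, 0.0493]
eef_rot: [0.971, 0.24, 0.0, 0.0]
contact_force: [0.2, -1.0, 0.4]
finger_gap: 0.699
```

```bash
python3 -c "
from h import *
plan((0,-122,50),(0,-100,52))
snap('side','side7',(245,190,305,240),12)
snap('wrist','wrist7',None,1.5)"
```

```text
t 5.35 jig mm [  -0.  -126.    49.3] F [ 0.2 -1.   0.4] gap mm 61.5 roterr [-0.0007  0.0004  0.0036]
(0, -122, 50) -> [-0.    -0.033 -0.006] rot [ 0.0002 -0.0001 -0.0012]
(0, -100, 52) -> [-0.001 -0.216 -0.023] rot [ 0.0002 -0.0001 -0.0012]
```

View pics/wrist7.png

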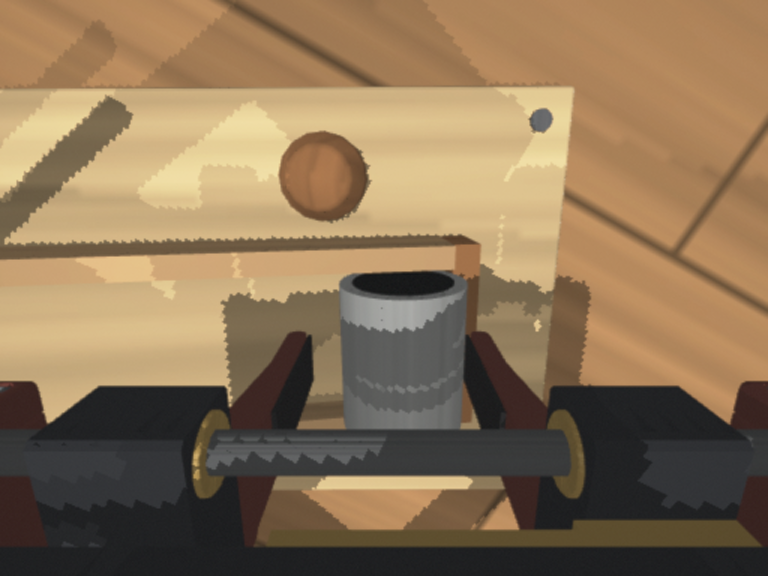

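View pics/side7.png

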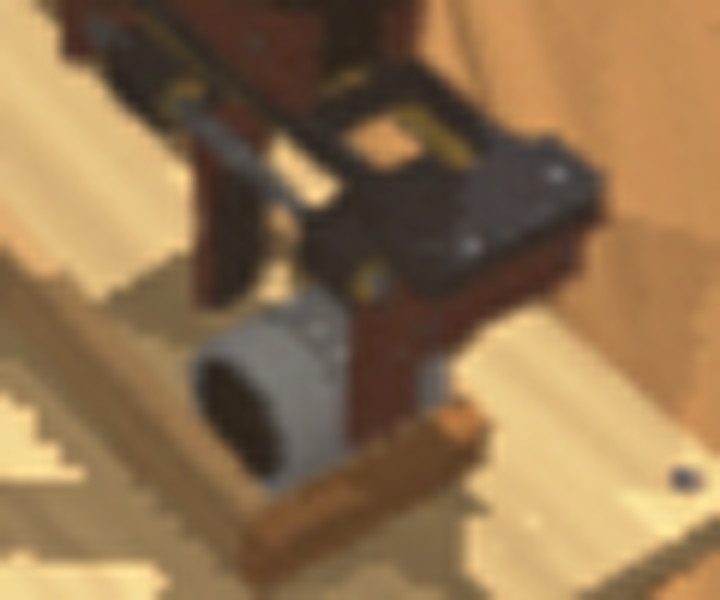

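Emit:
drive_tool(targets="0.35 0 -0.04 -0.005 0 0 0; 0.35 0 -0.08 -0.011 0 0 0; 0.35 0 -0.13 -0.018 0 0 -0.001; 0.35 0 -0.18 -0.025 0 0 -0.001; 0.35 0 -0.23 -0.032 0 0 -0.001")

```text
time: 5.95
tool_pos: [0.6059, -0.126, 0.053]
eef_rot: [0.97, 0.242, -0.0, -0.0]
contact_force: [0.2, -0.6, 0.8]
finger_gap: 0.65
```

```bash
python3 -c "
from h import *
plan((0,-60,60))
snap('wrist','wrist8',None,1.5)"
```

```text
t 5.95 jig mm [ -0.1 -97.5  53. ] F [ 0.2 -0.6  0.8] gap mm 57.2 roterr [ 0.0002 -0.      0.0004]
(0, -60, 60) -> [ 0.001 -0.312 -0.058] rot [-0.0001  0.     -0.0001]
```

View pics/wrist8.png

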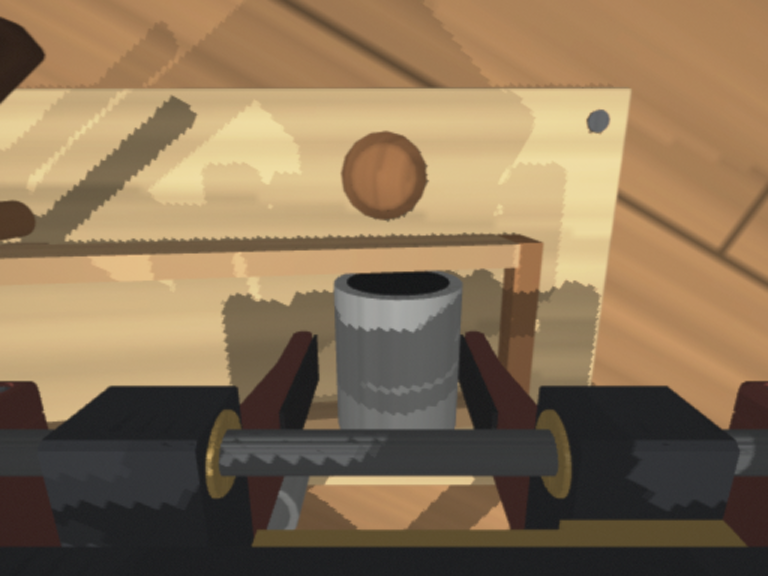

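Emit:
drive_tool(targets="0.35 0 -0.06 -0.008 0 0 0; 0.35 0 -0.13 -0.018 0 0 0; 0.35 0 -0.2 -0.028 0 0 0; 0.35 0 -0.27 -0.038 0 0 0; 0.35 0 -0.34 -0.048 0 0 0")

```text
time: 6.5
tool_pos: [0.5866, -0.0899, 0.0588]
eef_rot: [0.97, 0.242, -0.0, -0.0]
contact_force: [0.7, -1.1, 1.0]
finger_gap: 0.648
```

Emit:
drive_tool(targets="0.35 0 -0.07 -0.01 0 0 0; 0.35 0 -0.14 -0.02 0 0 0; 0.35 0 -0.21 -0.03 0 0 0; 0.35 0 -0.28 -0.04 0 0 0; 0.35 0 -0.35 -0.05 0 0 0")

```text
time: 7.0
tool_pos: [0.5671, -0.0529, 0.0648]
eef_rot: [0.97, 0.242, 0.0, -0.0]
contact_force: [1.2, -1.2, 0.6]
finger_gap: 0.647
```

```bash
python3 -c "
from h import *
plan((0,20,71),(0,80,80))
snap('wrist','wrist9',None,1.5)"
```

```text
t 7.0 jig mm [ -0.  -14.7  64.8] F [ 1.2 -1.2  0.6] gap mm 57.0 roterr [0.0001 0.0001 0.0006]
(0, 20, 71) -> [-0.    -0.289 -0.052] rot [-0.     -0.     -0.0002]
(0, 80, 80) -> [-0.    -0.789 -0.127] rot [-0.     -0.     -0.0002]
```

View pics/wrist9.png

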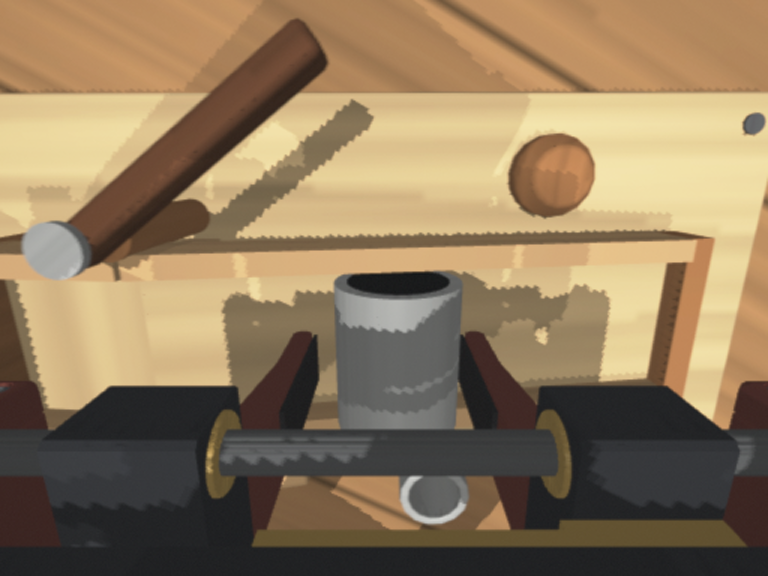

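Emit:
drive_tool(targets="0.35 0 -0.07 -0.01 0 0 0; 0.35 0 -0.14 -0.02 0 0 0; 0.35 0 -0.21 -0.03 0 0 0; 0.35 0 -0.28 -0.04 0 0 0; 0.35 0 -0.35 -0.05 0 0 0")

```text
time: 7.55
tool_pos: [0.5473, -0.0158, 0.0708]
eef_rot: [0.97, 0.242, -0.0, -0.0]
contact_force: [1.6, -1.5, 0.4]
finger_gap: 0.647
```

Emit:
drive_tool(targets="0.35 0 -0.07 -0.01 0 0 0; 0.35 0 -0.14 -0.02 0 0 0; 0.35 0 -0.21 -0.03 0 0 0; 0.35 0 -0.27 -0.038 0 0 0; 0.35 0 -0.32 -0.045 0 0 0")

```text
time: 8.05
tool_pos: [0.5292, 0.0181, 0.0762]
eef_rot: [0.97, 0.242, -0.0, -0.0]
contact_force: [0.7, -0.2, -0.4]
finger_gap: 0.647
```

```bash
python3 -c "
from h import *
plan((0,90,80))
snap('wrist','wrist10',None,1.5)
snap('scene','scene10',(230,130,330,220),7)"
```

```text
t 8.05 jig mm [-0.  65.8 76.2] F [ 0.7 -0.2 -0.4] gap mm 57.0 roterr [ 0.0002 -0.0001  0.0004]
(0, 90, 80) -> [ 0.    -0.202 -0.032] rot [-0.0001  0.     -0.0001]
```

View pics/wrist10.png

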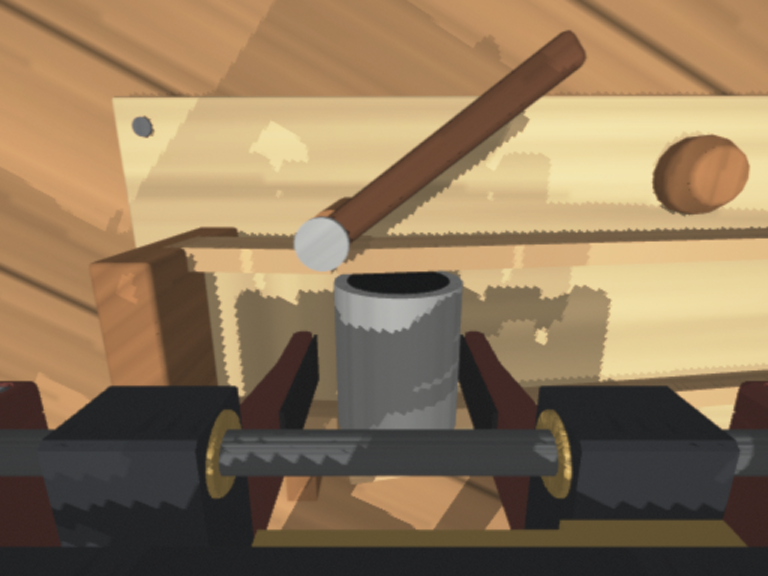

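View pics/scene10.png

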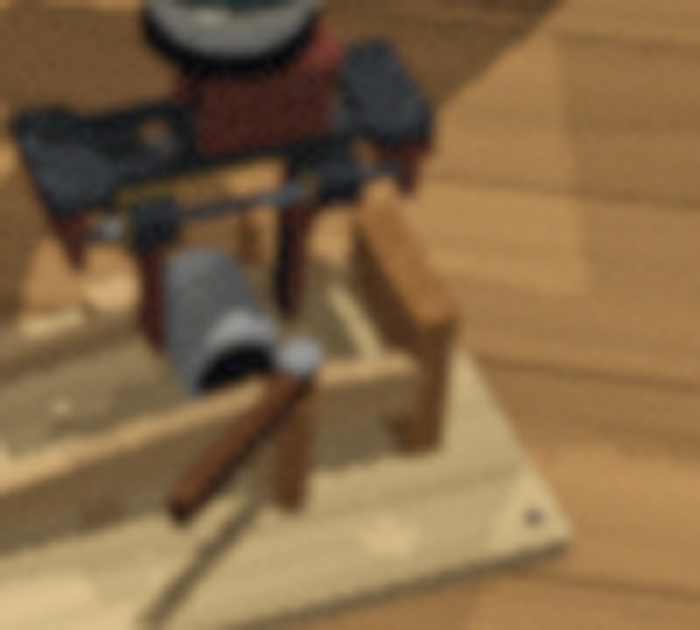

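Emit:
drive_tool(targets="0.35 0 -0.04 -0.006 0 0 0; 0.35 0 -0.08 -0.01 0 0 0; 0.35 0 -0.12 -0.014 0 0 0; 0.35 0 -0.16 -0.016 0 0 0; 0.35 0 -0.2 -0.016 0 0 0")

```text
time: 8.65
tool_pos: [0.5181, 0.039, 0.078]
eef_rot: [0.97, 0.242, -0.0, -0.0]
contact_force: [-0.3, -0.7, 0.8]
finger_gap: 0.652
```

```bash
python3 -c "
from h import *
plan((0,103,78))
snap('wrist','wrist11',None,1.5)"
```

```text
t 8.65 jig mm [-0.  89.4 78. ] F [-0.3 -0.7  0.8] gap mm 57.3 roterr [0.0002 0.     0.0006]
(0, 103, 78) -> [-0.    -0.113  0.   ] rot [-0.0001 -0.     -0.0002]
```

View pics/wrist11.png

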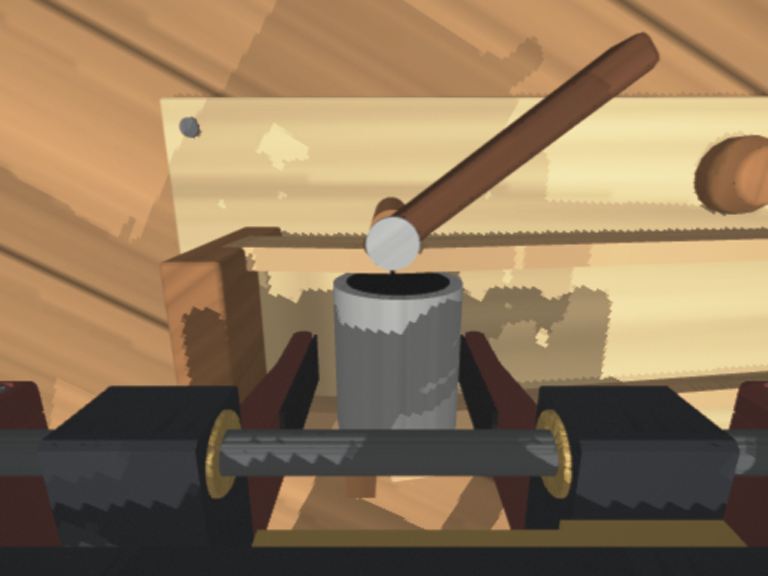

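Emit:
drive_tool(targets="0.35 0 -0.02 0 0 0 0; 0.35 0 -0.04 0 0 0 0; 0.35 0 -0.06 0 0 0 0; 0.35 0 -0.08 0 0 0 0; 0.35 0 -0.1 0 0 0 0")

```text
time: 9.2
tool_pos: [0.5126, 0.0494, 0.0779]
eef_rot: [0.97, 0.242, -0.0, -0.0]
contact_force: [-0.1, 0.6, -0.6]
finger_gap: 0.654
```

```bash
python3 -c "
from h import *
plan((0,103,78),(0,103,105))
snap('wrist','wrist12',None,1.5)
snap('scene','scene12',(230,130,330,220),7)"
```

```text
t 9.2 jig mm [ -0.  101.2  77.9] F [-0.1  0.6 -0.6] gap mm 57.6 roterr [ 0.0002 -0.0001  0.0006]
(0, 103, 78) -> [ 0.    -0.015 -0.   ] rot [-0.0001  0.     -0.0002]
(0, 103, 105) -> [-0.    -0.015 -0.225] rot [-0.0001  0.     -0.0002]
```

View pics/wrist12.png

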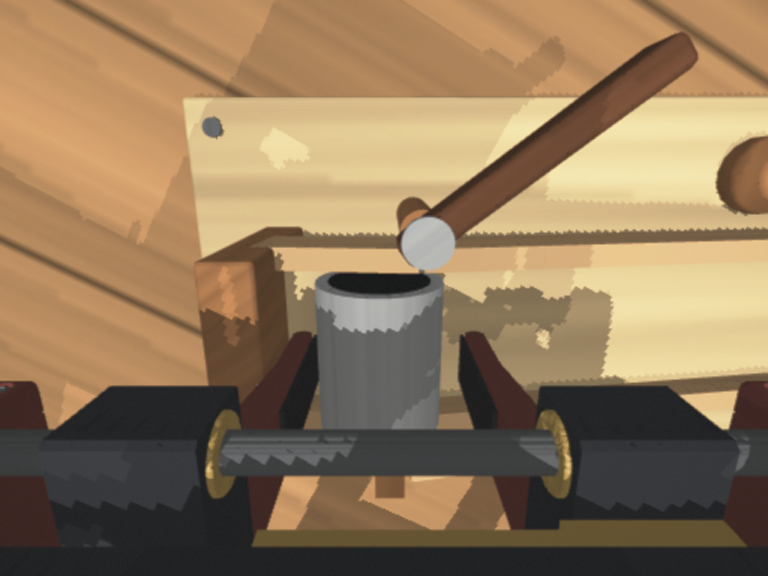

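View pics/scene12.png

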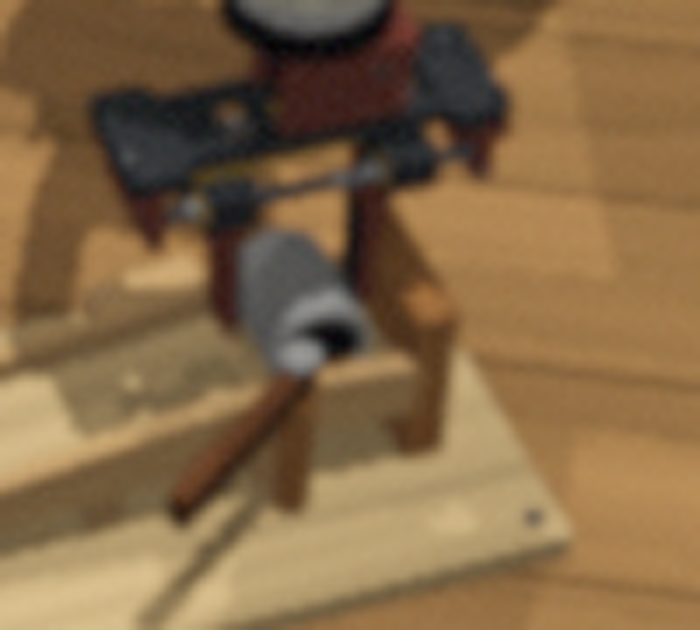

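Emit:
drive_tool(targets="0.35 0 0 -0.04 0 0 0; 0.35 0 0 -0.08 0 0 0; 0.35 0 0 -0.11 0 0 0; 0.35 0 0 -0.135 0 0 0; 0.35 0 0 -0.16 0 0 0")

```text
time: 9.8
tool_pos: [0.5129, 0.0492, 0.0976]
eef_rot: [0.97, 0.242, 0.0, 0.0]
contact_force: [0.4, 0.7, 1.3]
finger_gap: 0.655
```

Emit:
drive_tool(targets="0.35 0 0 -0.015 0 0 0; 0.35 0 0 -0.03 0 0 0; 0.35 0 0 -0.04 0 0 0; 0.35 0 0 -0.05 0 0 0; 0.35 0 0 -0.055 0 0 0")

```text
time: 10.3
tool_pos: [0.5127, 0.0492, 0.1038]
eef_rot: [0.97, 0.242, -0.0, -0.0]
contact_force: [-1.2, 0.2, 1.0]
finger_gap: 0.648
```

```bash
python3 -c "
from h import *
plan((0,120,105))
snap('wrist','wrist13',None,1.5)
snap('scene','scene13',(230,130,330,220),7)
snap('side','side13',(200,135,270,195),9)"
```

```text
t 10.3 jig mm [ -0.  101.  103.8] F [-1.2  0.2  1. ] gap mm 57.1 roterr [ 0.0001 -0.      0.0006]
(0, 120, 105) -> [-0.    -0.158 -0.01 ] rot [-0.      0.     -0.0002]
```

View pics/wrist13.png

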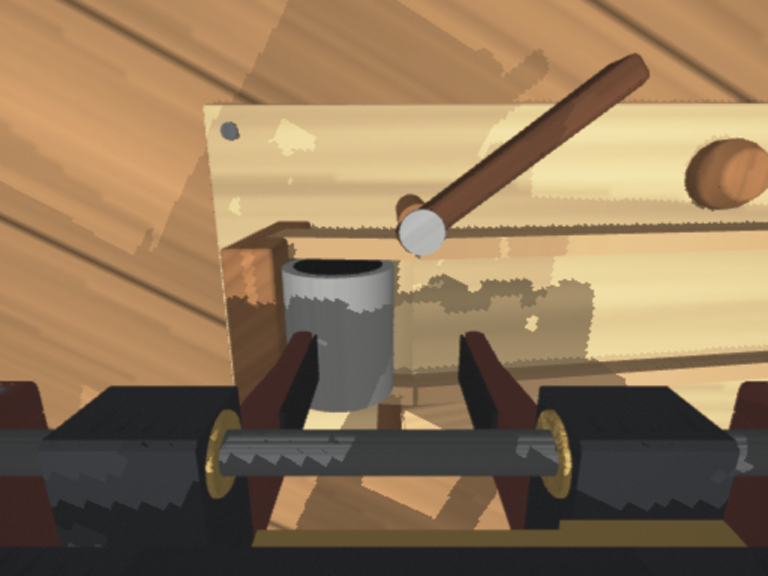

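View pics/scene13.png

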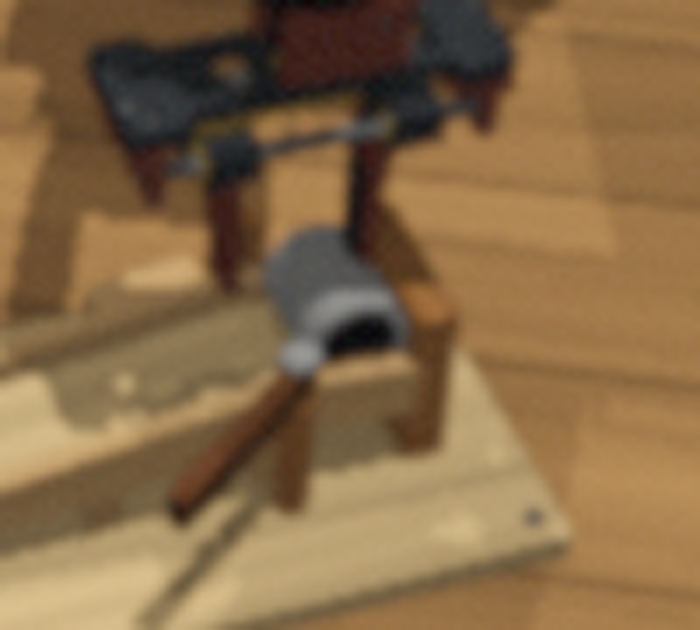

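View pics/side13.png

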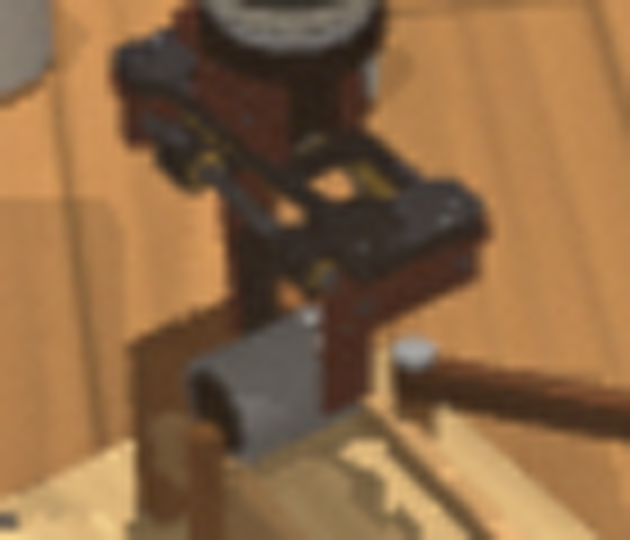

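Emit:
drive_tool(targets="0.35 0 -0.015 0 0 0 0; 0.35 0 -0.03 0 0 0 0; 0.35 0 -0.045 0 0 0 0; 0.35 0 -0.06 0 0 0 0; 0.35 0 -0.06 0 0 0 0")

```text
time: 10.95
tool_pos: [0.5091, 0.0559, 0.1038]
eef_rot: [0.97, 0.242, -0.0, -0.0]
contact_force: [0.3, 0.4, -0.3]
finger_gap: 0.647
```

```bash
python3 -c "
from h import *
show()
snap('wrist','wrist14',None,1.5,[(x,y,121) for x in(-30,30) for y in (125,)]+[(43,150,112),(0,150,112)])"
```

```text
t 10.95 jig mm [ -0.  108.6 103.8] F [ 0.3  0.4 -0.3] gap mm 57.0 roterr [ 0.0002 -0.0001  0.0003]
```

View pics/wrist14.png

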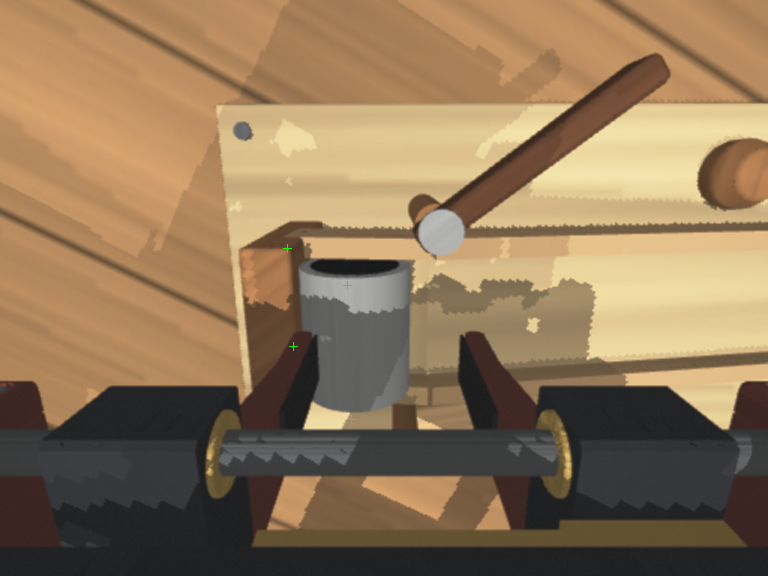

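Emit:
drive_tool(targets="0.35 0 0 -0.08 0 0 0; 0.35 0 0 -0.2 0 0 0; 0.6 0 0 -0.4 0 0 0; 1 0 0 -0.5 0 0 0; 1 0 0 -0.5 0 0 0")

```text
time: 11.5
tool_pos: [0.5111, 0.0555, 0.166]
eef_rot: [0.97, 0.242, 0.002, 0.001]
contact_force: [0.7, 0.9, -0.3]
finger_gap: 0.418
```

```bash
python3 -c "
from h import *
c=snap('scene','scene15',(230,110,330,220),6,[(0,125,121)])
snap('wrist','wrist15',None,1.5,[(-30,125,121),(30,125,121),(50,89,113)]+[(50-102*np.cos(a),89-102*np.sin(a),113) for a in (2.0,2.1,2.2,2.3,2.4)])
g=unproj(c,(380,222),0);m=unproj(c,(390,190),0); print('glue',tojig(g).round(3),'mug',tojig(m).round(3))
plan((127,44,154))
"
```

```text
glue [0.233 0.399 0.   ] mug [0.117 0.513 0.   ]
t 11.6 jig mm [ -0.  108.2 163.8] F [-0.5 -0.1  0.5] gap mm 28.6 roterr [-0.0001  0.0004  0.0006]
(127, 44, 154) -> [1.059 0.534 0.082] rot [ 0.     -0.0001 -0.0002]
```

View pics/wrist15.png

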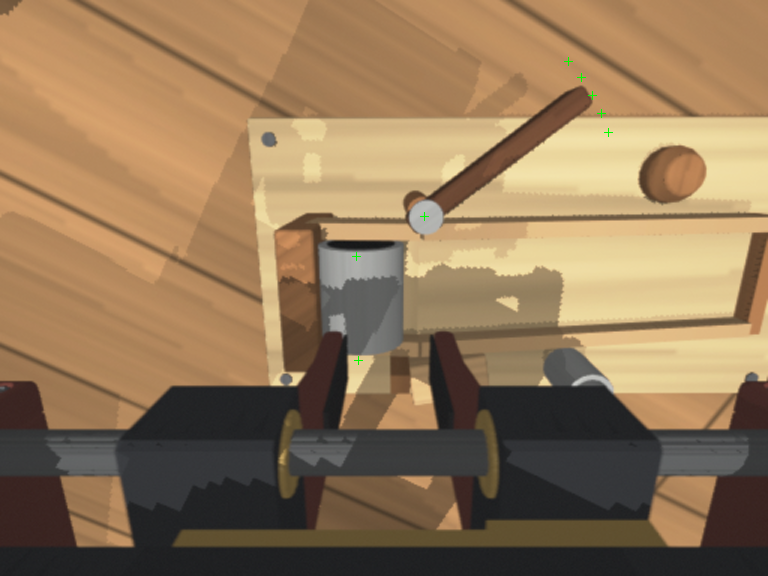

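View pics/scene15.png

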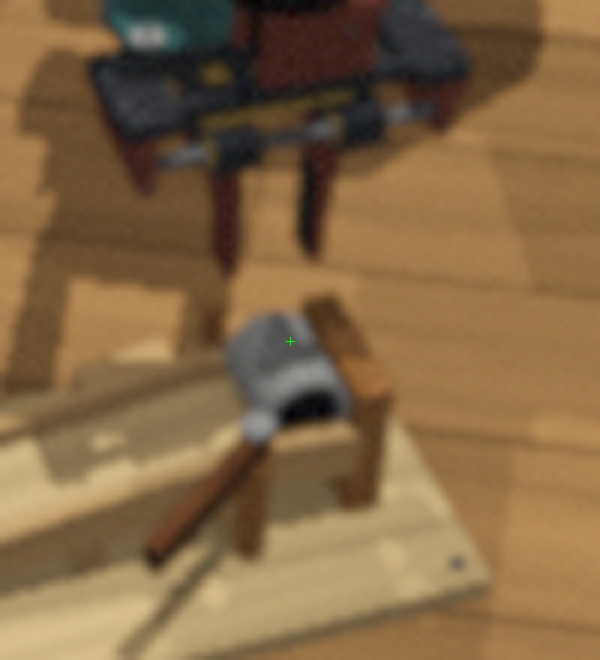

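Emit:
drive_tool(targets="1 0.35 0.18 0 0 0 0; 1 0.7 0.35 0 0 0 0; 1 1 0.53 0 0 0 0; 1 1 0.53 0 0 0 0")

```text
time: 12.0
tool_pos: [0.65, 0.0552, 0.1621]
eef_rot: [0.97, 0.242, 0.001, 0.0]
contact_force: [-0.6, 0.2, 0.1]
finger_gap: 0.007
```

```bash
python3 -c "
from h import *
plan((127,44,90))
st=ctrl.state(); j=tojig(st['tool_pos'])*1000
snap('scene','scene16',(190,120,330,250),5,[j])
snap('side','side16',(200,120,320,225),6,[j])
"
```

```text
t 12.0 jig mm [124.   41.8 162.1] F [-0.6  0.2  0.1] gap mm 0.6 roterr [-0.0012  0.0021  0.0011]
(127, 44, 90) -> [ 0.024 -0.019  0.601] rot [ 0.0004 -0.0007 -0.0003]
```

View pics/scene16.png

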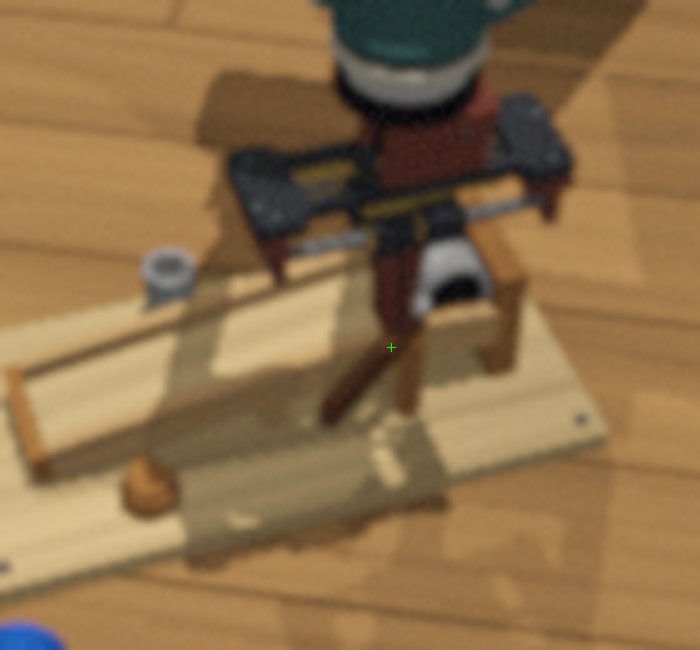

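View pics/side16.png

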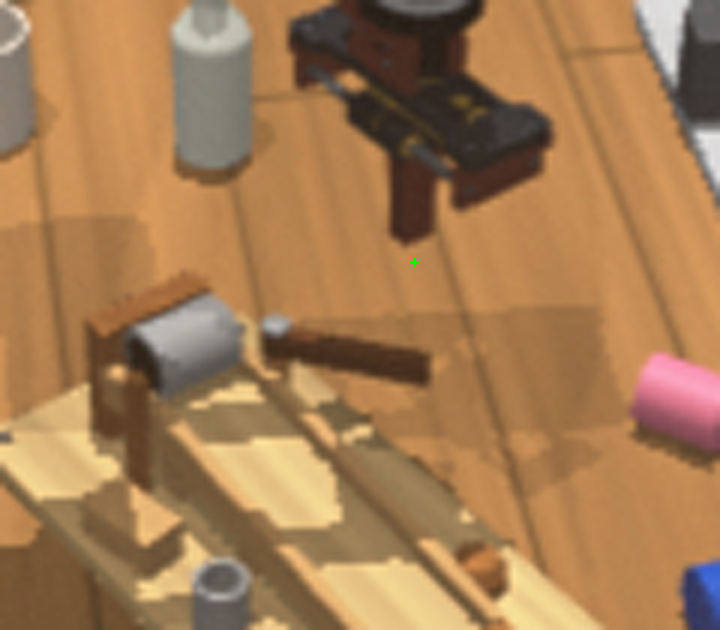

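Emit:
drive_tool(targets="1 0.024 -0.019 0.2 0 0 0; 1 0.024 -0.019 0.4 0 0 0; 1 0.024 -0.019 0.55 0 0 0; 1 0.024 -0.019 0.585 0 0 0; 1 0.024 -0.019 0.585 0 0 0")

```text
time: 12.6
tool_pos: [0.6446, 0.0592, 0.0928]
eef_rot: [0.97, 0.242, -0.001, -0.0]
contact_force: [-0.3, -0.4, 0.3]
finger_gap: 0.006
```

```bash
cat > arc.py <<'E'
from h import *
import sys
def pt(th,r=80,c=0,z=92):
    u=np.array([-np.cos(th),-np.sin(th)]); n=np.array([-np.sin(th),np.cos(th)])
    h=10*abs(n[0])+13.5*abs(n[1]); q=np.array([50,89])+r*u-(6+h+c)*n; return (round(q[0],1),round(q[1],1),z)
E
python3 -c "
from arc import *
plan(*[pt(t) for t in (2.18,2.0,1.8,1.6,1.4,1.2,1.0)])
snap('scene','scene17',(190,120,330,250),5)
snap('wrist','wrist17',None,1.5)
"
```

```text
t 12.6 jig mm [121.1  47.9  92.8] F [-0.3 -0.4  0.3] gap mm 0.5 roterr [ 0.0015 -0.0026  0.0004]
(np.float64(113.8), np.float64(35.9), 92) -> [-0.061  0.1    0.007] rot [-0.0005  0.0008 -0.0001]
(np.float64(102.1), np.float64(24.9), 92) -> [-0.158  0.192  0.007] rot [-0.0005  0.0008 -0.0001]
(np.float64(86.5), np.float64(15.4), 92) -> [-0.288  0.271  0.007] rot [-0.0005  0.0008 -0.0001]
(np.float64(68.7), np.float64(9.5), 92) -> [-0.436  0.32   0.007] rot [-0.0005  0.0008 -0.0001]
(np.float64(54.3), np.float64(7.1), 92) -> [-0.556  0.34   0.007] rot [-0.0005  0.0008 -0.0001]
(np.float64(39.8), np.float64(7.1), 92) -> [-0.677  0.34   0.008] rot [-0.0005  0.0008 -0.0001]
(np.float64(25.0), np.float64(10.0), 92) -> [-0.801  0.316  0.008] rot [-0.0005  0.0008 -0.0001]
```

View pics/scene17.png

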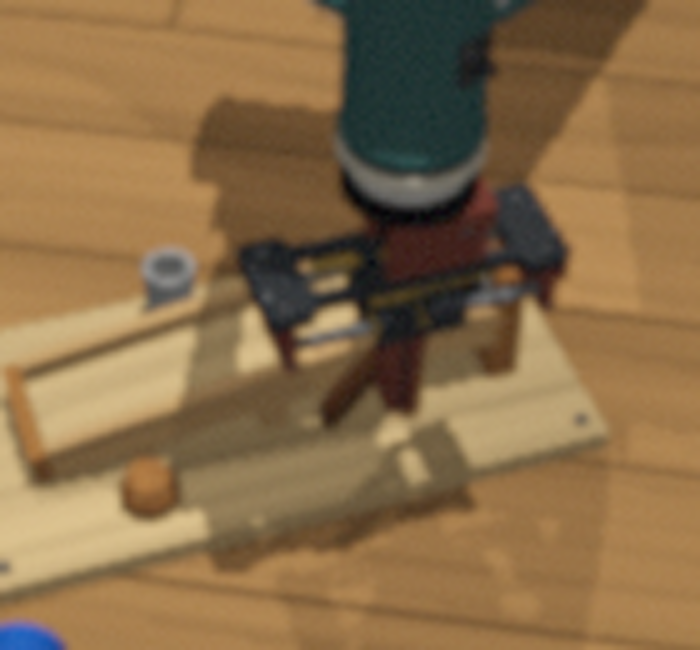

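View pics/wrist17.png

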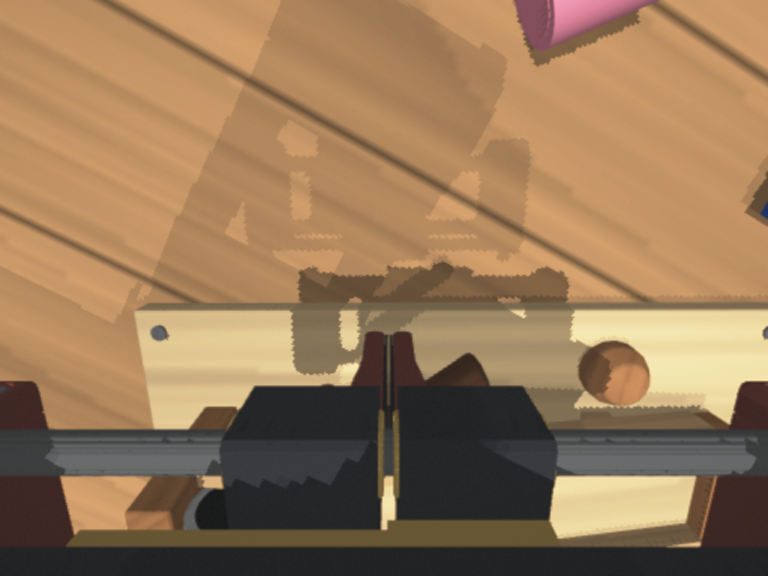

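Emit:
drive_tool(targets="1 -0.06 0.1 0.007 0 0 0; 1 -0.11 0.15 0.007 0 0 0; 1 -0.16 0.19 0.007 0 0 0; 1 -0.22 0.235 0.007 0 0 0; 1 -0.288 0.271 0.007 0 0 0")

```text
time: 13.2
tool_pos: [0.6311, 0.0133, 0.0929]
eef_rot: [0.97, 0.242, 0.0, -0.0]
contact_force: [0.2, 0.3, -0.3]
finger_gap: 0.004
```

```bash
python3 -c "
from arc import *
plan(*[pt(t) for t in (1.7,1.6,1.5,1.4,1.2,1.0)])
snap('wrist','wrist18',None,1.5)
snap('side','side18',(200,120,320,225),6)
"
```

```text
t 13.2 jig mm [87.6 13.6 92.9] F [ 0.2  0.3 -0.3] gap mm 0.3 roterr [-0.0001  0.0002  0.001 ]
(np.float64(77.8), np.float64(11.9), 92) -> [-0.082  0.014  0.008] rot [ 0.     -0.0001 -0.0003]
(np.float64(68.7), np.float64(9.5), 92) -> [-0.158  0.034  0.008] rot [ 0.     -0.0001 -0.0003]
(np.float64(61.2), np.float64(8.0), 92) -> [-0.22   0.047  0.008] rot [ 0.     -0.0001 -0.0003]
(np.float64(54.3), np.float64(7.1), 92) -> [-0.278  0.055  0.008] rot [ 0.     -0.0001 -0.0003]
(np.float64(39.8), np.float64(7.1), 92) -> [-0.398  0.055  0.008] rot [ 0.     -0.0001 -0.0003]
(np.float64(25.0), np.float64(10.0), 92) -> [-0.522  0.031  0.007] rot [ 0.     -0.0001 -0.0003]
```

View pics/wrist18.png

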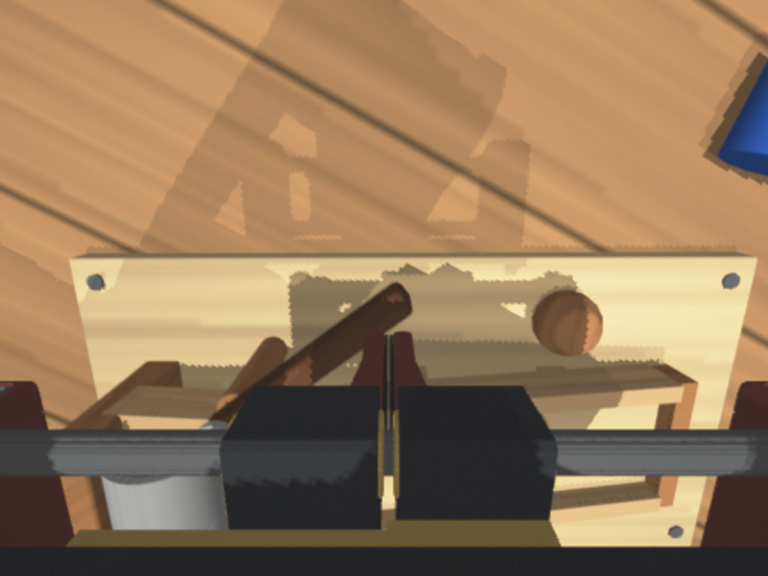

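View pics/side18.png

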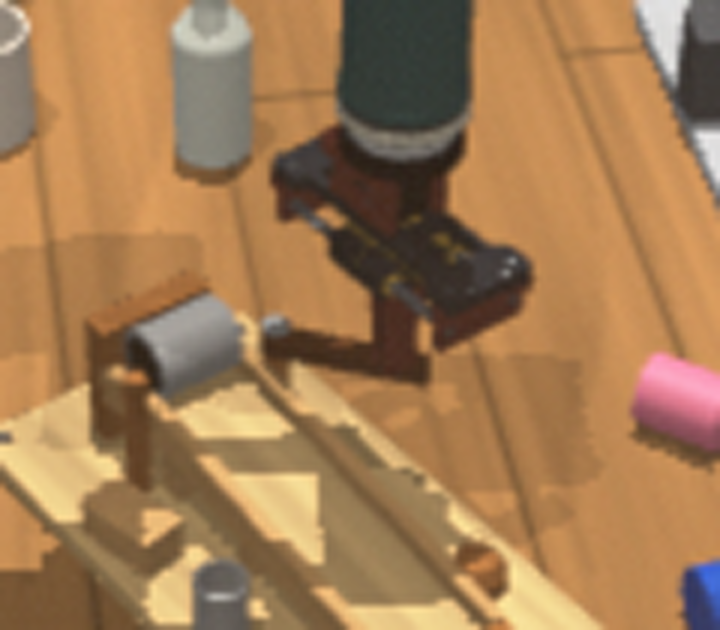

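Emit:
drive_tool(targets="1 0.1 -0.09 -0.06 0 0 0; 1 0.2 -0.18 -0.06 0 0 0; 1 0.32 -0.28 -0.04 0 0 0; 1 0.32 -0.28 0.06 0 0 0; 1 0.32 -0.28 0.12 0 0 0")

```text
time: 13.8
tool_pos: [0.649, 0.0634, 0.0768]
eef_rot: [0.97, 0.243, -0.001, -0.0]
contact_force: [-1.2, 0.5, -1.1]
finger_gap: 0.01
```

```bash
python3 -c "
from arc import *
plan(*[pt(t) for t in (2.18,2.1,2.0,1.9)])
snap('wrist','wrist19',None,1.5)
snap('side','side19',(200,120,320,225),6)
"
```

```text
t 13.8 jig mm [127.   49.4  76.8] F [-1.2  0.5 -1.1] gap mm 0.9 roterr [ 0.0006 -0.0013 -0.0018]
(np.float64(113.8), np.float64(35.9), 92) -> [-0.11   0.112 -0.127] rot [-0.0002  0.0004  0.0006]
(np.float64(108.9), np.float64(30.8), 92) -> [-0.151  0.155 -0.127] rot [-0.0002  0.0004  0.0006]
(np.float64(102.1), np.float64(24.9), 92) -> [-0.208  0.204 -0.127] rot [-0.0002  0.0004  0.0006]
(np.float64(94.6), np.float64(19.7), 92) -> [-0.27   0.247 -0.127] rot [-0.0002  0.0004  0.0006]
```

View pics/wrist19.png

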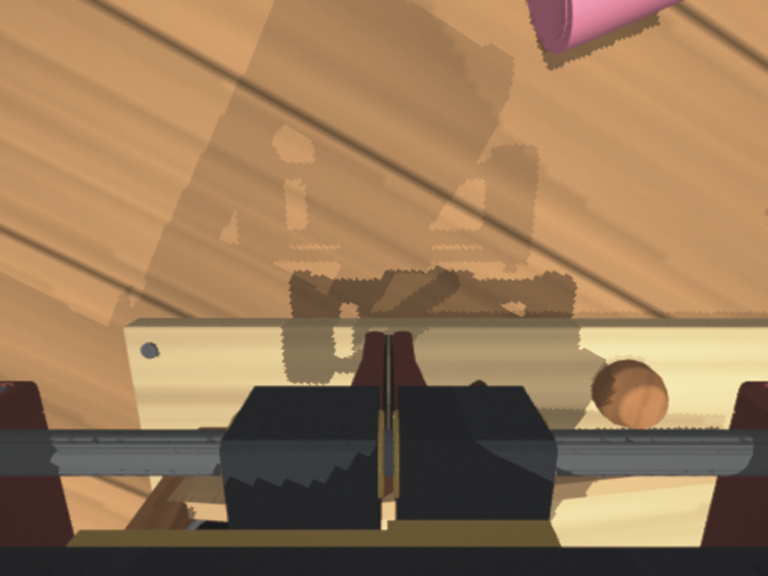

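View pics/side19.png

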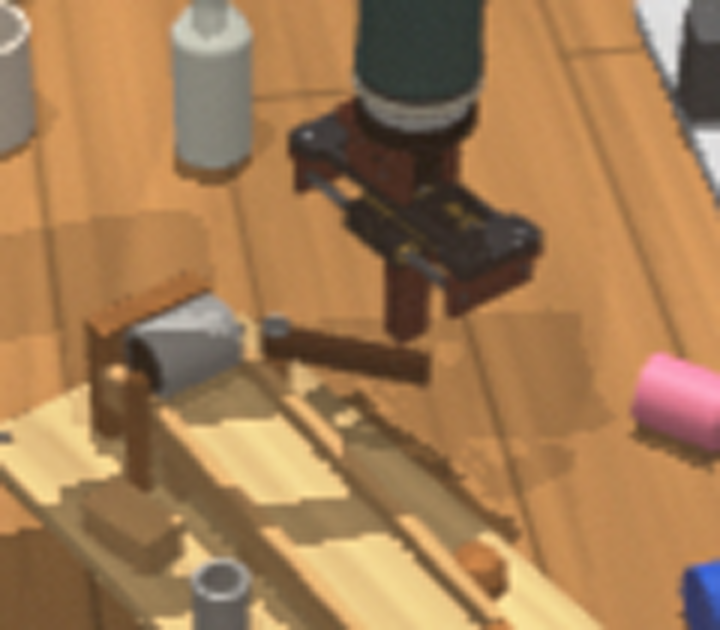

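```bash
python3 -c "
from arc import *
st=show(); j=tojig(st['tool_pos'])*1000
c=imaging.capture('side')
for z in (75,85,95,105): print(z,((proj(c,T(np.array([j[0],j[1]-13,z])/1000))[0]-[200,120]+.5)*6).round(), ((proj(c,T(np.array([j[0]-10,j[1],z])/1000))[0]-[200,120]+.5)*6).round())
"
```

```text
t 13.9 jig mm [125.2  49.1  76. ] F [-0.1 -1.1  0.2] gap mm 0.5 roterr [ 0.0018 -0.0037 -0.0003]
75 [417. 371.] [393. 367.]
85 [418. 360.] [393. 355.]
95 [418. 348.] [393. 343.]
105 [419. 336.] [394. 331.]
```

Emit:
drive_tool(targets="1 -0.05 0.06 0.015 0 0 0; 1 -0.1 0.112 0.015 0 0 0; 1 -0.15 0.155 0.015 0 0 0; 1 -0.2 0.2 0.015 0 0 0; 1 -0.26 0.245 0.015 0 0 0")

```text
time: 14.45
tool_pos: [0.6356, 0.0203, 0.0769]
eef_rot: [0.97, 0.242, 0.0, -0.0]
contact_force: [0.2, 1.3, 0.4]
finger_gap: 0.005
```

```bash
python3 -c "
from arc import *
plan(*[pt(t,z=74) for t in (1.8,1.7,1.6,1.5,1.4,1.3,1.2)])
snap('wrist','wrist20',None,1.5)
snap('side','side20',(200,120,320,225),6)
"
```

```text
t 14.45 jig mm [95.  17.7 76.9] F [0.2 1.3 0.4] gap mm 0.5 roterr [-0.0001  0.0005  0.0011]
(np.float64(86.5), np.float64(15.4), 74) -> [-0.07   0.02   0.024] rot [ 0.     -0.0002 -0.0004]
(np.float64(77.8), np.float64(11.9), 74) -> [-0.143  0.049  0.024] rot [ 0.     -0.0002 -0.0004]
(np.float64(68.7), np.float64(9.5), 74) -> [-0.219  0.069  0.024] rot [ 0.     -0.0002 -0.0004]
(np.float64(61.2), np.float64(8.0), 74) -> [-0.281  0.081  0.024] rot [ 0.     -0.0002 -0.0004]
(np.float64(54.3), np.float64(7.1), 74) -> [-0.339  0.089  0.024] rot [ 0.     -0.0002 -0.0004]
(np.float64(47.1), np.float64(6.8), 74) -> [-0.399  0.092  0.024] rot [ 0.     -0.0002 -0.0004]
(np.float64(39.8), np.float64(7.1), 74) -> [-0.46   0.089  0.024] rot [ 0.     -0.0002 -0.0004]
```

View pics/wrist20.png

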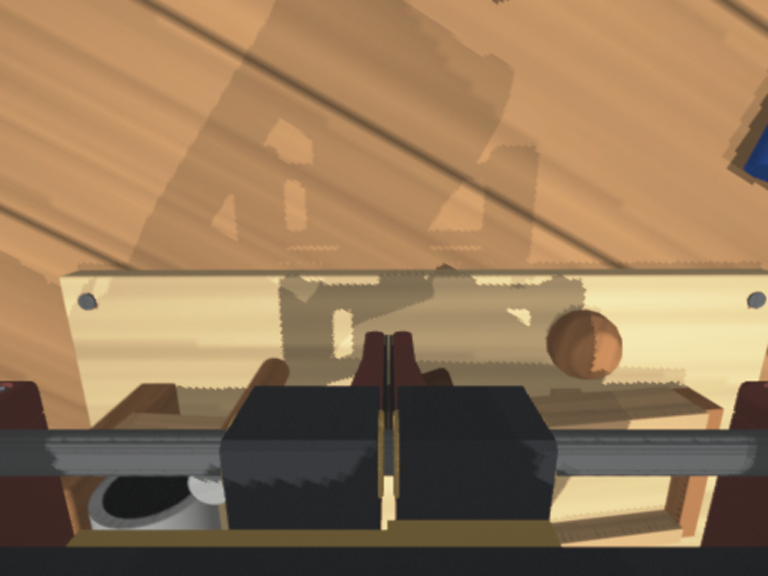

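View pics/side20.png

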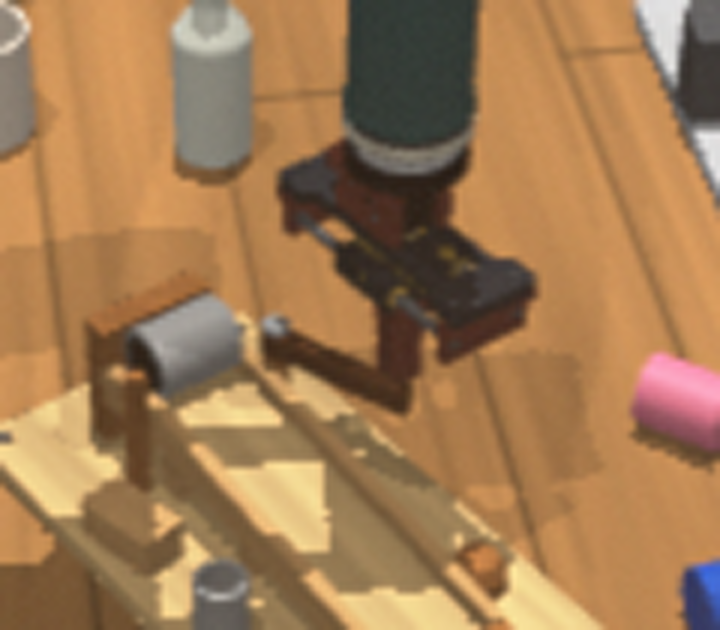

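Emit:
drive_tool(targets="1 -0.07 0.025 0.01 0 0 0; 1 -0.14 0.05 0.01 0 0 0; 1 -0.22 0.069 0.01 0 0 0; 1 -0.28 0.081 0.01 0 0 0; 1 -0.34 0.089 0.01 0 0 0")

```text
time: 15.05
tool_pos: [0.6041, -0.0076, 0.0754]
eef_rot: [0.97, 0.242, -0.0, -0.0]
contact_force: [1.0, 0.1, -0.5]
finger_gap: 0.009
```

```bash
python3 -c "
from arc import *
plan(*[pt(t,z=76) for t in (1.3,1.2,1.1,1,.9,.8,.7,.6)])
snap('wrist','wrist21',None,1.5)
"
```

```text
t 15.05 jig mm [53.9  7.9 75.4] F [ 1.   0.1 -0.5] gap mm 0.7 roterr [0.0002 0.     0.0007]
(np.float64(47.1), np.float64(6.8), 76) -> [-0.057  0.009 -0.005] rot [-0.0001 -0.     -0.0002]
(np.float64(39.8), np.float64(7.1), 76) -> [-0.118  0.006 -0.005] rot [-0.0001 -0.     -0.0002]
(np.float64(32.5), np.float64(8.2), 76) -> [-0.179 -0.003 -0.005] rot [-0.0001 -0.     -0.0002]
(np.float64(25.0), np.float64(10.0), 76) -> [-0.241 -0.018 -0.005] rot [-0.0001 -0.     -0.0002]
(np.float64(17.7), np.float64(12.5), 76) -> [-0.302 -0.039 -0.005] rot [-0.0001 -0.     -0.0002]
(np.float64(10.5), np.float64(15.9), 76) -> [-0.362 -0.067 -0.005] rot [-0.0001 -0.     -0.0002]
(np.float64(3.5), np.float64(20.0), 76) -> [-0.42  -0.101 -0.005] rot [-0.0001 -0.     -0.0002]
(np.float64(-3.2), np.float64(25.0), 76) -> [-0.476 -0.143 -0.005] rot [-0.0001 -0.     -0.0002]
```

View pics/wrist21.png

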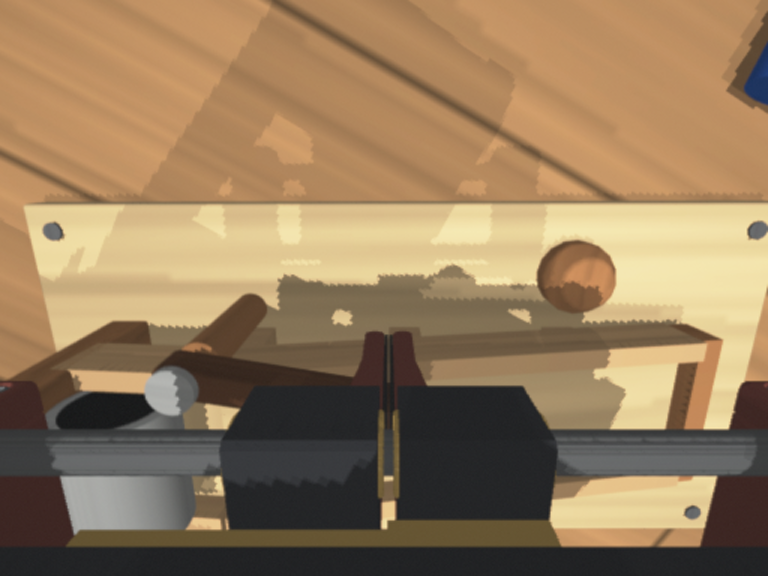

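Emit:
drive_tool(targets="1 -0.057 0.009 0 0 0 0; 1 -0.118 0.006 0 0 0 0; 1 -0.18 -0.003 0 0 0 0; 1 -0.24 -0.018 0 0 0 0; 1 -0.3 -0.039 0 0 0 0")

```text
time: 15.6
tool_pos: [0.5702, -0.0202, 0.0754]
eef_rot: [0.97, 0.242, 0.0, -0.0]
contact_force: [-0.0, 0.4, 1.0]
finger_gap: 0.003
```

```bash
python3 -c "
from arc import *
plan(*[pt(t,z=76) for t in (.8,.7,.6,.5,.4,.3,.2,.1,0)])
snap('side','side22',(200,120,320,225),6)
"
```

```text
t 15.6 jig mm [18.1 12.7 75.4] F [-0.   0.4  1. ] gap mm 0.2 roterr [0.     0.0001 0.0006]
(np.float64(10.5), np.float64(15.9), 76) -> [-0.063 -0.026 -0.005] rot [-0.     -0.     -0.0002]
(np.float64(3.5), np.float64(20.0), 76) -> [-0.122 -0.061 -0.005] rot [-0.     -0.     -0.0002]
(np.float64(-3.2), np.float64(25.0), 76) -> [-0.177 -0.102 -0.005] rot [-0.     -0.     -0.0002]
(np.float64(-9.4), np.float64(30.8), 76) -> [-0.229 -0.151 -0.005] rot [-0.     -0.     -0.0002]
(np.float64(-15.0), np.float64(37.3), 76) -> [-0.276 -0.205 -0.005] rot [-0.     -0.     -0.0002]
(np.float64(-20.0), np.float64(44.5), 76) -> [-0.318 -0.265 -0.005] rot [-0.     -0.     -0.0002]
(np.float64(-24.2), np.float64(52.3), 76) -> [-0.353 -0.33  -0.005] rot [-0.     -0.     -0.0002]
(np.float64(-27.6), np.float64(60.7), 76) -> [-0.381 -0.4   -0.005] rot [-0.     -0.     -0.0002]
(np.float64(-30.0), np.float64(69.5), 76) -> [-0.401 -0.473 -0.005] rot [-0.     -0.     -0.0002]
```

View pics/side22.png

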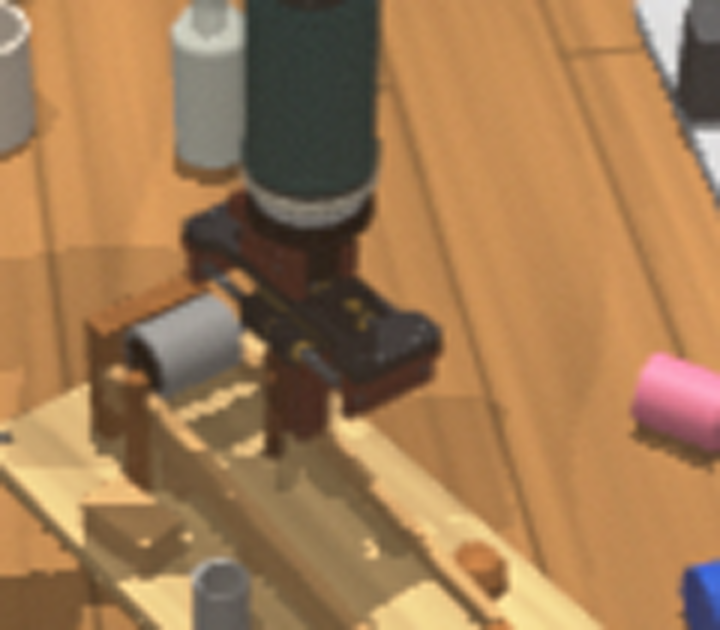

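Emit:
drive_tool(targets="1 -0.063 -0.026 0 0 0 0; 1 -0.122 -0.061 0 0 0 0; 1 -0.177 -0.102 0 0 0 0; 1 -0.229 -0.151 0 0 0 0; 1 -0.276 -0.205 0 0 0 0")

```text
time: 16.15
tool_pos: [0.5292, -0.0137, 0.0754]
eef_rot: [0.97, 0.242, -0.0, -0.0]
contact_force: [1.1, 0.4, 0.3]
finger_gap: 0.009
```

```bash
python3 -c "
from arc import *
plan(*[pt(t,z=76) for t in (.3,.2,.15,.1,.05,0,-.05)])
snap('side','side23',(200,120,320,225),6)
"
```

```text
t 16.15 jig mm [-15.   37.7  75.4] F [1.1 0.4 0.3] gap mm 0.8 roterr [ 0.0001 -0.      0.0006]
(np.float64(-20.0), np.float64(44.5), 76) -> [-0.042 -0.056 -0.005] rot [-0.      0.     -0.0002]
(np.float64(-24.2), np.float64(52.3), 76) -> [-0.077 -0.121 -0.005] rot [-0.      0.     -0.0002]
(np.float64(-26.0), np.float64(56.4), 76) -> [-0.092 -0.155 -0.005] rot [-0.      0.     -0.0002]
(np.float64(-27.6), np.float64(60.7), 76) -> [-0.105 -0.191 -0.005] rot [-0.      0.     -0.0002]
(np.float64(-28.9), np.float64(65.0), 76) -> [-0.116 -0.227 -0.005] rot [-0.      0.     -0.0002]
(np.float64(-30.0), np.float64(69.5), 76) -> [-0.125 -0.265 -0.005] rot [-0.      0.     -0.0002]
(np.float64(-30.9), np.float64(73.0), 76) -> [-0.133 -0.294 -0.005] rot [-0.      0.     -0.0002]
```

View pics/side23.png

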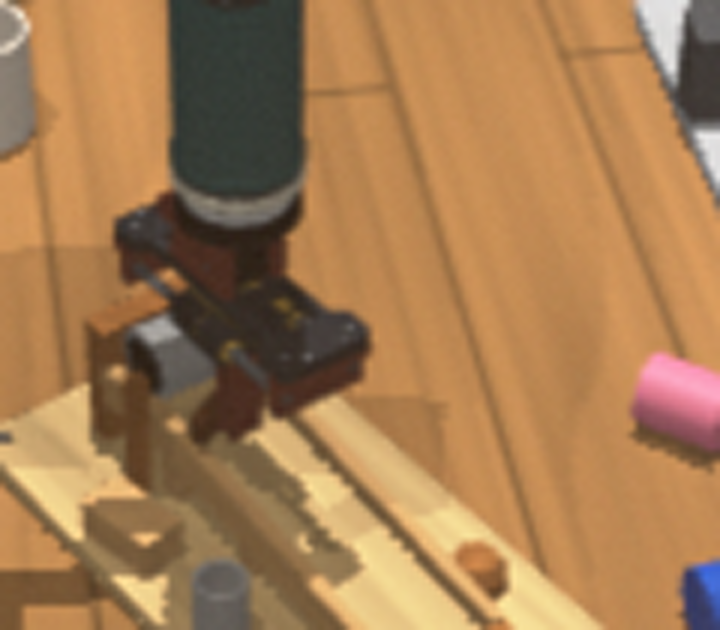

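Emit:
drive_tool(targets="1 -0.042 -0.056 0 0 0 0; 1 -0.077 -0.12 0 0 0 0; 1 -0.092 -0.155 0 0 0 0; 1 -0.105 -0.19 0 0 0 0; 1 -0.115 -0.22 0 0 0 0")

```text
time: 16.7
tool_pos: [0.5052, 0.0033, 0.0754]
eef_rot: [0.97, 0.242, 0.0, -0.0]
contact_force: [0.1, 0.1, -0.3]
finger_gap: 0.003
```

Emit:
drive_tool(targets="1 0 -0.02 0 0 0 0; 1 0 -0.035 0 0 0 0; 1 0 -0.05 0 0 0 0; 1 0 -0.05 0 0 0 0")

```text
time: 17.1
tool_pos: [0.5025, 0.0084, 0.0753]
eef_rot: [0.97, 0.242, -0.0, -0.0]
contact_force: [-0.3, -0.3, 0.4]
finger_gap: 0.008
```

```bash
python3 -c "
from arc import *
show()
snap('side','side24',(200,120,320,225),6)
snap('wrist','wrist24',None,1.5)
"
```

```text
t 17.1 jig mm [-28.2  69.8  75.3] F [-0.3 -0.3  0.4] gap mm 0.7 roterr [ 0.0003 -0.      0.0005]
```

View pics/side24.png

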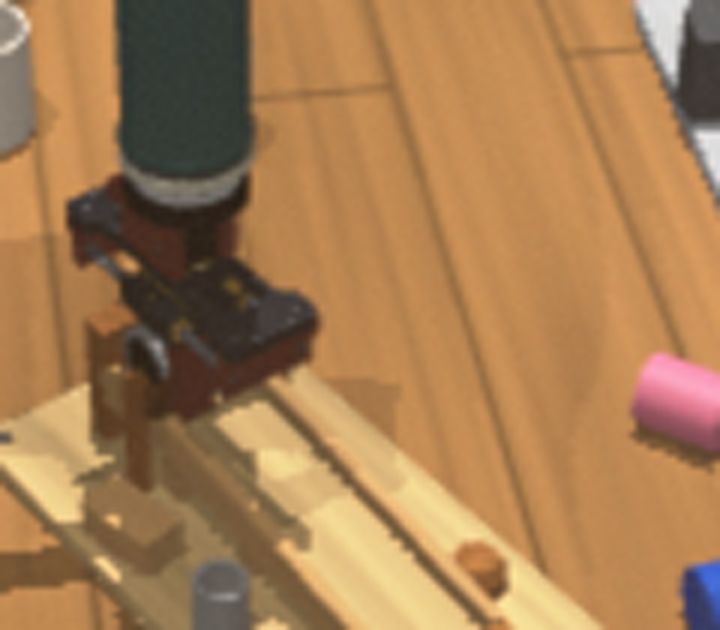

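View pics/wrist24.png

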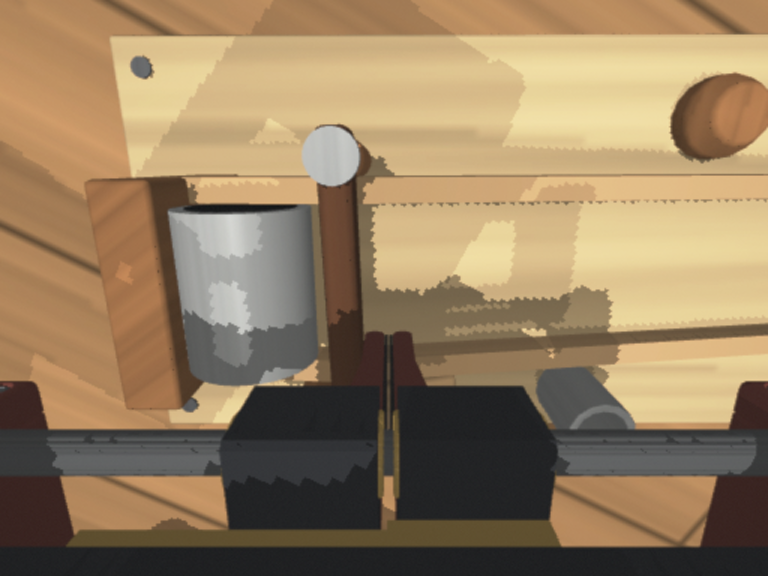

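Emit:
drive_tool(targets="1 0 -0.008 0 0 0 0; 1 0 -0.016 0 0 0 0; 1 0 -0.024 0 0 0 0; 1 0 -0.024 0 0 0 0")

```text
time: 17.6
tool_pos: [0.5013, 0.0107, 0.0754]
eef_rot: [0.97, 0.242, 0.0, 0.0]
contact_force: [0.3, -2.0, -0.8]
finger_gap: 0.001
```

Emit:
drive_tool(targets="1 0 -0.008 0 0 0 0; 1 0 -0.016 0 0 0 0; 1 0 -0.024 0 0 0 0; 1 0 -0.024 0 0 0 0")

```text
time: 18.0
tool_pos: [0.5012, 0.0109, 0.0755]
eef_rot: [0.97, 0.243, 0.001, 0.002]
contact_force: [2.7, -11.6, -3.7]
finger_gap: 0.007
```

Emit:
drive_tool(targets="1 0 0.05 0 0 0 0; 1 0 0.15 0 0 0 0; 1 0 0.25 0 0 0 0; 1 0 0.25 -0.3 0 0 0; 1 0 0.25 -0.6 0 0 0")

```text
time: 18.5
tool_pos: [0.5134, -0.0138, 0.1473]
eef_rot: [0.97, 0.241, -0.001, -0.001]
contact_force: [1.2, -1.4, -0.3]
finger_gap: 0.005
```

Emit:
drive_tool(targets="1 -0.3 0.3 -0.1 0 0 0; 1 -0.6 0.6 -0.2 0 0 0; 1 -0.9 0.9 -0.2 0 0 0; 1 -0.9 0.9 -0.2 0 0 0")

```text
time: 18.9
tool_pos: [0.4689, -0.1645, 0.1722]
eef_rot: [0.971, 0.24, 0.0, 0.001]
contact_force: [0.4, 0.9, -0.3]
finger_gap: 0.008
```

```bash
python3 -c "
from arc import *
show()
b=[(-52,89,113),(-52,83,113),(0,125,121)]
snap('side','side25',(190,130,310,235),6,b)
snap('scene','scene25',(170,120,320,245),5,b)
snap('wrist','wrist25',None,1.5,b)
"
```

```text
t 18.9 jig mm [-139.1  -67.1  172.2] F [ 0.4  0.9 -0.3] gap mm 0.7 roterr [-0.0028  0.0001  0.0052]
```

View pics/side25.png

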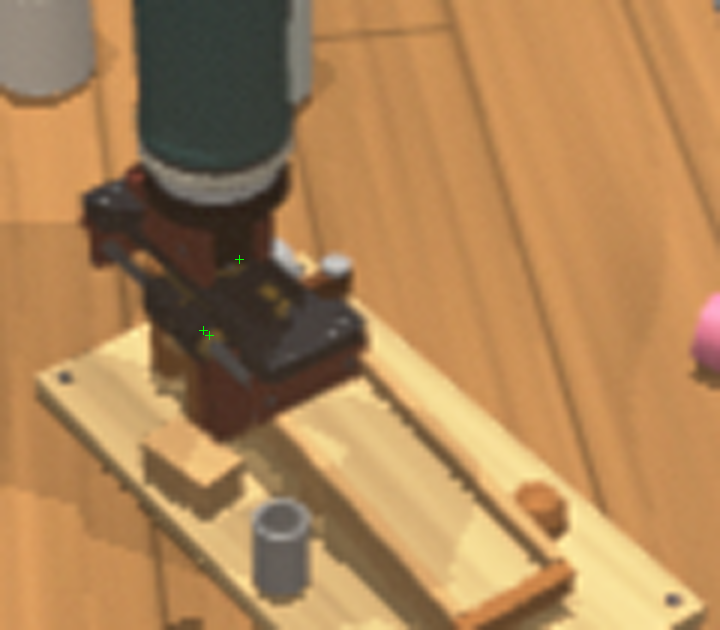

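View pics/scene25.png

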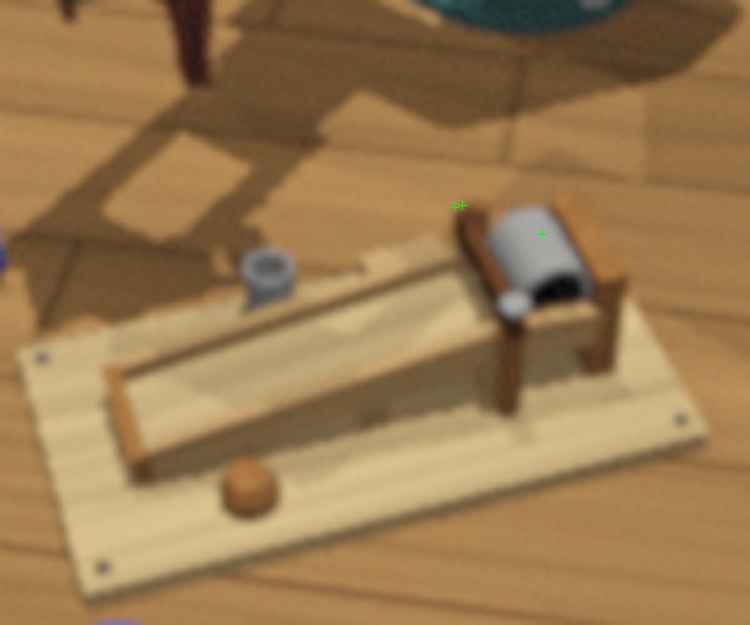

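View pics/wrist25.png

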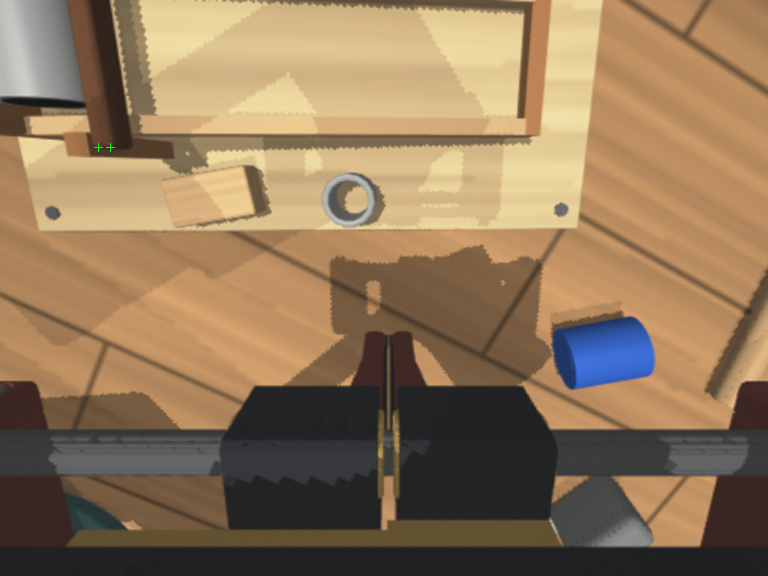

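Emit:
drive_tool(targets="1 0 0.4 -0.1 0 0 0; 1 0 0.8 -0.2 0 0 0; 1 0 1 -0.2 0 0 0; 1 0 1 -0.2 0 0 0")

```text
time: 19.45
tool_pos: [0.5284, -0.2665, 0.1952]
eef_rot: [0.97, 0.242, 0.001, 0.001]
contact_force: [-0.9, 0.2, -0.2]
finger_gap: 0.007
```

```bash
python3 -c "
from arc import *
show()
snap('side','side26',(190,140,290,220),7,[(-52,83,113),(-52,95,113),(50,89,113)])
snap('scene','scene26',(235,145,315,205),9,[(-52,83,113),(-52,95,113),(50,89,113)])
snap('side','side26f')
"
```

```text
t 19.45 jig mm [-134.5 -185.1  195.2] F [-0.9  0.2 -0.2] gap mm 0.6 roterr [-0.0016  0.0012  0.0004]
```

View pics/side26.png

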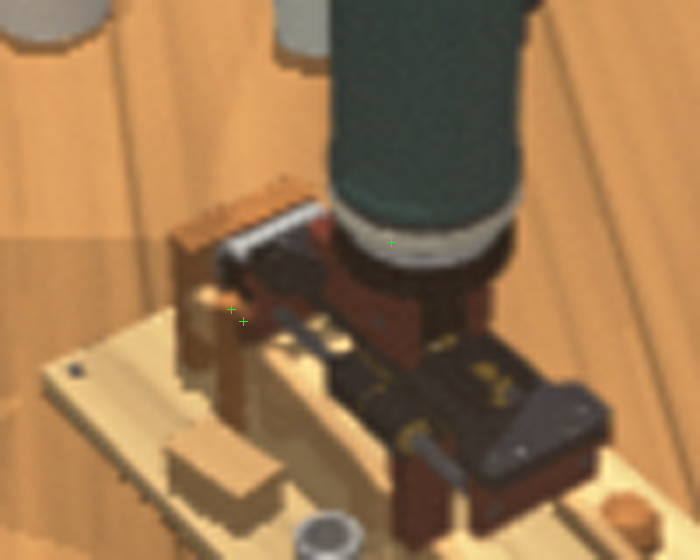

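View pics/scene26.png

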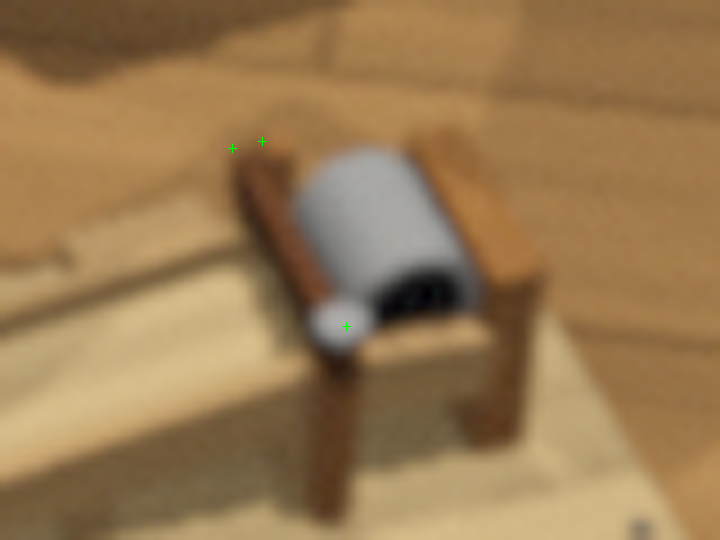

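```bash
python3 -c "
from plant import ctrl
print(ctrl.finish_job())"
```

```text
the job is handed in; nothing more can be done
None
```

The pipe is against the end stop at the top of the gutter and the keeper bar is shut behind it. I handed the job in at about 19.5 s.

**Pipe:** I held it loosely between the two fingers and rolled it up the gutter and over the crest. The front finger then let it down onto the stop, without lifting it. Contact forces showed about 2 N or less.

**Keeper:** I swung the bar shut with the closed fingers. On the first try they passed just above it without touching, because the fingertips sit about 20 mm higher than the reported tool point. I backed off, lowered the tool and swept again. At the end the bar stopped moving and the force rose to about 12 N, so it was at its limit. I then backed the arm away.

**Last checks:**
- **Pipe and bar:** The final scene picture shows the pipe against the stop. The bar lies across the gutter beside its post, with its end on the computed shut position within about 2–3 mm.
- **Wrist view:** It put the stop, the pipe and the bar end about 2–3 mm off the model. I took this as calibration error.
- **Side view:** The arm blocked it at the end, so it could not confirm the shut bar.
- **Bystanders:** The stub, offcut and cap on the jig look undisturbed, and the arm never came near the things on the bench. I did not measure any of them again.

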